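# Hang a slotted strap plate on the backboard peg

### The job

Take the taller steel strap plate, the one whose slot runs out through its side edge, from the wooden rack and hang it by that slot on the steel peg of the backboard, well out from the board, and let go of it there. Then push it back along the peg until it hangs flat against the board. Leave the shorter plate and the other things on the bench where they are.

Things in the scene. Friction and masses are not known exactly. Their poses are not given: they have to be found in the camera images.
- plate: The taller strap plate: plain steel, 160 mm tall, 90 mm wide, 6 mm thick, about 0.4 kg, upright in one groove of the rack. Origin: middle of its lower edge; x is its face normal (thickness), y across its width, z up. The part above the slot is solid (at y within 8 mm: from 111 to 160 mm up) and can be gripped by its 6 mm thickness. It hangs about 2 degrees askew in its own plane.
- slot_mouth (a point): On the taller plate's -y side edge, mid height of the open end of its slot, 94 mm above the lower edge. The slot is 18 mm high (85 to 103 mm up) and runs level from here to y = +8 mm of the plate. At its inner end, y from -8 to +8 mm, a notch goes on up to 111 mm: lowered there, the plate hangs with the peg in the notch and comes off only if lifted 8 mm.
- seat (a point): The point on the taller plate, 105 mm above the middle of its lower edge, at mid thickness, where the peg's axis lies when the plate hangs in its notch. Axes as the plate's.
- short_plate: The shorter plate, to be left in the rack: the same steel, width and thickness, but 130 mm tall and its slot is closed at the side edge. Origin: middle of its lower edge; axes as the taller plate's.
- rack: Fixed wooden rack, 170 x 80 mm, 42 mm high. Origin: centre of its underside. Two grooves along its y, 100 mm apart (at x = -50 and +50 mm), 9 mm wide, floor 12 mm above the bench, cheeks 30 mm high and 10 mm thick; each holds one plate, in either order. The plates stand in them with a little play.
- board: Fixed upright plywood backboard, 220 mm wide (y), 18 mm thick (x), 195 mm high, with struts behind (-x). Origin: centre of its underside. Its front, which faces its own +x (away from the robot), carries the peg. A hanging plate swings freely: pushed well above or below the peg it tips instead of sliding, pushed level with the peg, beside it, it slides.
- peg_line (a point): Fixed point on the board's front face, 162.5 mm above the bench, on the upright line where the peg is clamped; x out of the board along the peg, z up. The height of the peg's axis is not reported: clamped anywhere from 150 to 175 mm above the bench, so feel for it, for instance with the fingertips from above.
- peg_way (a point): Fixed point 95 mm straight out from the board's face at peg_line, level with it (not at the peg's true height). The peg is a rigid level round steel pin, 12 mm thick, square to the face; its free shank is 95 mm long, up to this point, and ends in a round head 26 mm across and 6 mm thick, which does not pass through the slot.
- dowel_tray: Open plywood tray with dowels, 90 x 200 mm, 40 mm high, loose, to be left alone. Origin: centre of its underside.
- hammer: Hammer lying on the bench, about 300 mm long, loose, to be left alone. Origin: centre of its underside.
- pot: White ceramic pot, 100 mm across, 90 mm high, loose, to be left alone. Origin: centre of its underside.
Mind the look-alikes: they are no part of the job. What is shaped like the board but orange or red is not meant.

How it is judged:
By the outcome, as a careful person would: the job done as asked, in the order asked, and still so for the second after the job is handed in, with the robot touching nothing.
It also fails if it takes over 72 s, if anything falls off the work surface, if the arm or the gripper's body presses on something with over 40 N, if the wrist force passes 120 N, or if a joint passes its speed limit or range.

### The arm

A 7-joint arm with a two-finger parallel gripper is mounted at the origin on the work surface. World frame = base frame: x ahead of the robot, y to its left, z up, the work surface at z = 0. Lengths are in m, angles in rad, forces in N, time in s.
With the tool pointing down it reaches from about 0.4 to 0.875 m from the base axis. Payload 19.3 kg.
Tool frame: the origin (TCP) lies at the very end of the fingers, on their centre line; the grasp point (between the pads) lies 19 mm behind it; z points along the fingers, y is the direction in which the jaws open and shut (so a half turn about z gives the same grasp; the last joint's range is limited). The gripper opens to 85 mm and grips with 20 to 120 N. Pads are 22 mm wide; open, the fingers measure 114 mm over their backs; the gripper's body (76 mm by 85 mm) begins 54 mm behind the grasp point. The pads swing forward as they close: fully open they stand 13 mm farther back than shut.
Start: joints at [1.231, 0.521, -0.036, 1.599, 0.021, 1.021, -0.113], TCP at [0.167, -0.602, 0.231] pointing down, gripper open.
Joint ranges: [-2.91, 2.91], [-0.3, 2.13], [-1.5, 1.42], [0.17, 2.43], [-1.26, 4.41], [0.16, 1.93], [-2.52, 2.52]. Speed limits (rad/s): [1.89, 1.89, 2.39, 2.39, 3.01, 3.01, 3.01].

### API

Orientations are given as [roll, pitch, yaw] about the fixed x, y, z axes, in that order (R = Rz(yaw) Ry(pitch) Rx(roll)).
In Python, from workcell import bot, viewer gives the robot as it stands.
- The arm moves only by the shell command python3 -m creep 'ROWS' [FORCE]. ROWS is JSON, a list of rows, each an object of numbers: "rx", "ry", "rz": the turn, a rotation vector about the tool's x, y, z in degrees; "tx", "ty", "tz": the shift along the tool's x, y, z in mm; "hand": the closure, from -1 (fully open) to 1 (shut), so that 0 is half open. In form: [{"rx": .., "ry": .., "rz": .., "tx": .., "ty": .., "tz": .., "hand": ..}, ...]. A call has 1 to 8 rows; each row is the pose to reach, as a shift and turn from the pose commanded when the call began, along the tool's axes at that moment; what a row does not reach only later rows make up. A row lasts 1/10 s, in which the tool goes at most 50 mm and 8.59 degrees, less where a joint would pass 70% of its speed; a pose out of reach is approached as far as the arm can. A call with a gripper value outside its range is refused whole. The fingers move at their own pace and stop on an object; FORCE is the grip in N (left out, the last holds). Time passes only in rows, so rows that repeat a pose let the fingers close. It gives the time, the measured TCP pose, the force and the opening at its end, in the units of the state.
- bot.observe(): the state, without advancing time (a new reading comes with each control period).
- viewer.grab_frame(name): name is "scene" or "side" or "wrist"; returns a dict with "pixels" (384x512x3 uint8, blue, green, red), "vertical_fov" (degrees; the focal length in pixels is half the picture's height over the tangent of half this angle, whatever the lens; pixels are square), "cx", "cy" (the principal point, pixels), "rvec" (rotation vector, rad) and "tvec" (3), from world to camera coordinates, as OpenCV has them; the wrist camera has in their place "tool_from_camera" (4x4, takes a point from camera to tool coordinates, whose origin is the TCP and whose axes are the flange's). Camera axes: x right, y down, z forward; pixel columns grow to the right and rows downward; lengths in m; the calibration is good to about 2 mm. A picture is of the moment at which its call begins: read the wrist's pose just before it. There is no depth.
- bot.job_done(): hands the job in, once; it reports no verdict.
Trained networks look in a picture, given as the dict that the camera call returned (one of the last four; its "shot" number tells which), for a name from the list of things; names that differ only in an ending like _2 or _b are one class to them, and where a whole thing is asked for, a point or a joint stands for the part that bears it (a point fixed in the world has none). Each returns a list of dicts, best first, with "score" (0 to 1); they miss things now and then, are a little off and sometimes report something else, mostly with a low value. They report only what shows in the picture. A call takes as long as a camera call. They do not tell look-alikes from the thing itself.
- viewer.outline_of(target, picture): "mask" (384x512 bool, what is visible of it) and "bbox" ([left, top, right, bottom] in pixels, round what is visible of it).
The state is a dict: "clock": time; "qpos": joint angles; "qd": joint speeds; "joint_efforts": joint torques, N m; "position": TCP position; "tool_rot": TCP orientation; "force": force on the tool from outside, world axes, zero at the start; "moment": the same for the moment, N m; "grip_width": finger opening in m.
Only numpy, scipy, OpenCV 4.12 (cv2) and the standard library are available. Lean on these libraries where they do the work, as an engineer would, in place of code of your own. Each camera call takes 0.05 s, during which the arm holds its last target.

## Working session

There is one attempt and no reset: what is moved stays moved. The work goes in short steps, Python scripts to look and compute and a shell command to move; the robot and the scene stay as the last step left them, time stands still between calls to the robot, and variables do not carry over. Pictures are saved under pics/ and viewed, and the job is handed in when it is done.

```bash
ls; mkdir -p pics; python3 - <<'E'
from workcell import bot, viewer
import cv2,numpy as np
s=bot.observe(); print(s)
for n in ("scene","side","wrist"):
    f=viewer.grab_frame(n); cv2.imwrite(f"pics/{n}0.png",f["pixels"])
    print(n,{k:v for k,v in f.items() if k!="pixels"})
E
```

```text
pics
{'clock': 0.0, 'qpos': array([ 1.23076792,  0.52202582, -0.03630864,  1.59995762,  0.02119518,
        1.02106612, -0.11278599]), 'qd': array([ 4.96400296e-04,  9.50547968e-04,  5.17836146e-05, -5.70297250e-04,
        5.79122495e-04, -1.25394872e-03,  1.75823388e-03]), 'joint_efforts': array([ 6.98089548e-05, -9.27094173e+01,  1.98019691e+00, -3.69935381e+01,
        1.78548211e-02,  8.19649897e-03,  7.03783689e-05]), 'position': array([ 0.16648123, -0.60210489,  0.23073662]), 'tool_rot': array([-3.14052344e+00,  7.91378671e-05,  2.69812790e-01]), 'force': array([-0.1058075 , -0.42780691,  0.2584847 ]), 'moment': array([0.01150351, 0.02756223, 0.00471855]), 'grip_width': 0.08540664282919344}
scene {'vertical_fov': 46.458792589561305, 'cx': 257.85027805115845, 'cy': 189.19139882113203, 'rvec': array([ 1.12447463,  2.20327367, -1.17458325]), 'tvec': array([ 0.34664589, -0.15841104,  1.98236821]), 'shot': 1}
side {'vertical_fov': 48.10416923306329, 'cx': 249.1415149712782, 'cy': 191.3112208037906, 'rvec': array([ 1.31447081, -2.38579926,  0.76303954]), 'tvec': array([0.27139738, 0.45974218, 1.25616459]), 'shot': 2}
wrist {'vertical_fov': 69.9313496860559, 'cx': 256.1477219209951, 'cy': 190.78563867974802, 'tool_from_camera': array([[ 3.92260650e-04, -9.55707629e-01, -2.94317471e-01,
         7.44536170e-02],
       [ 9.99998523e-01, -1.17677183e-04,  1.71490007e-03,
        -1.23615801e-05],
       [-1.67357753e-03, -2.94317709e-01,  9.55706171e-01,
        -1.42217620e-01],
       [ 0.00000000e+00,  0.00000000e+00,  0.00000000e+00,
         1.00000000e+00]]), 'shot': 3}
```

View pics/scene0.png

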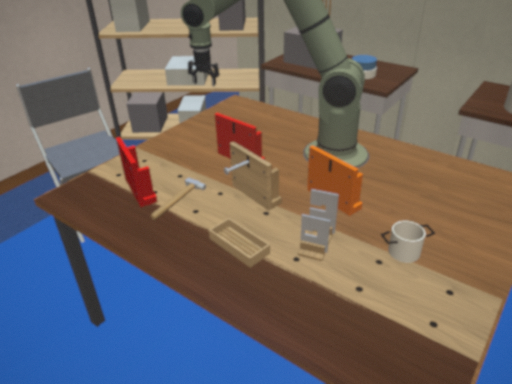

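View pics/side0.png

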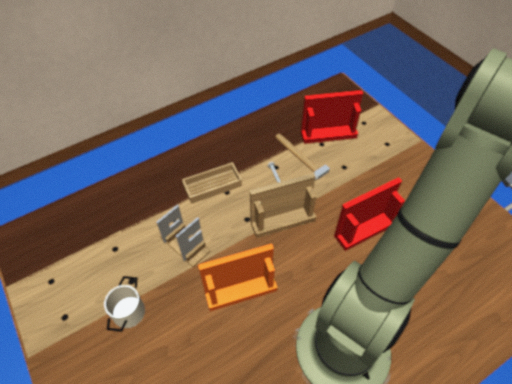

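View pics/wrist0.png

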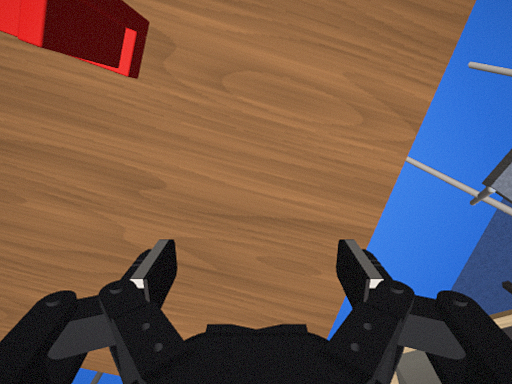

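```bash
cat > h.py <<'E'
from workcell import bot, viewer
import cv2,numpy as np
from scipy.spatial.transform import Rotation as Rn
from scipy.optimize import least_squares
def K(f):
    F=192/np.tan(np.radians(f["vertical_fov"])/2); return np.array([[F,0,f["cx"]],[0,F,f["cy"]],[0,0,1]])
def Tcw(f,s=None):
    "world->cam R,t"
    if "rvec" in f: return cv2.Rodrigues(f["rvec"])[0],f["tvec"]
    T=np.eye(4);T[:3,:3]=Rn.from_euler('xyz',s["tool_rot"]).as_matrix();T[:3,3]=s["position"]
    M=np.linalg.inv(T@f["tool_from_camera"]);return M[:3,:3],M[:3,3]
def proj(P,f,s=None):
    R,t=Tcw(f,s);p=(R@np.atleast_2d(P).T).T+t;p=p@K(f).T;return p[:,:2]/p[:,2:]
def onplane(uv,z,f,s=None):
    R,t=Tcw(f,s);c=-R.T@t;uv=np.atleast_2d(uv)
    d=(R.T@np.linalg.inv(K(f))@np.c_[uv,np.ones(len(uv))].T).T
    return c+d*((z-c[2])/d[:,2])[:,None]
def crop(f,box,name,sc=5,pts=None):
    l,t,r,b=[int(x) for x in box];im=f["pixels"][t:b,l:r]
    im=cv2.resize(im,None,fx=sc,fy=sc,interpolation=cv2.INTER_CUBIC)
    if pts is not None:
        for p in pts: cv2.circle(im,tuple(int(round((a-o+.5)*sc)) for a,o in zip(p,(l,t))),2,(0,255,255),-1)
    cv2.imwrite(name,im)
E
python3 - <<'E'
from h import *
import pickle
out={}
for n in ("scene","side"):
    f=viewer.grab_frame(n);out[n]=f
    for t in ("plate","short_plate","rack","board","dowel_tray","hammer","pot","slot_mouth"):
        r=viewer.outline_of(t,f)
        print(n,t,[(round(x["score"],2),[int(v) for v in x["bbox"]]) for x in r][:5]); out[n,t]=r
pickle.dump(out,open("o.pkl","wb"))
crop(out["scene"],(215,130,365,270),"pics/c_scene.png",5)
crop(out["side"],(150,150,330,270),"pics/c_side.png",4)
E
```

```text
scene plate [(0.66, [310, 191, 338, 230])]
scene short_plate []
scene rack [(0.96, [298, 227, 329, 262])]
scene board [(0.86, [114, 135, 158, 207]), (0.61, [307, 144, 363, 220]), (0.57, [232, 144, 278, 213]), (0.56, [215, 113, 264, 160])]
scene dowel_tray [(0.59, [209, 217, 269, 268])]
scene hammer [(0.73, [229, 144, 280, 211]), (0.56, [153, 180, 205, 216])]
scene pot []
scene slot_mouth [(0.97, [307, 187, 336, 232]), (0.66, [229, 143, 281, 212]), (0.39, [379, 219, 436, 263])]
side plate [(0.64, [175, 221, 200, 258])]
side short_plate [(0.56, [158, 204, 181, 242])]
side rack [(0.73, [164, 224, 206, 268])]
side board [(0.84, [248, 174, 316, 236]), (0.62, [200, 245, 278, 313]), (0.61, [335, 180, 407, 250]), (0.58, [299, 94, 361, 144])]
side dowel_tray [(0.95, [182, 166, 243, 200]), (0.62, [273, 132, 328, 180])]
side hammer [(0.73, [277, 133, 328, 180])]
side pot [(0.66, [105, 279, 145, 328]), (0.26, [244, 173, 316, 238])]
side slot_mouth [(0.56, [178, 217, 199, 256])]
```

View pics/c_scene.png

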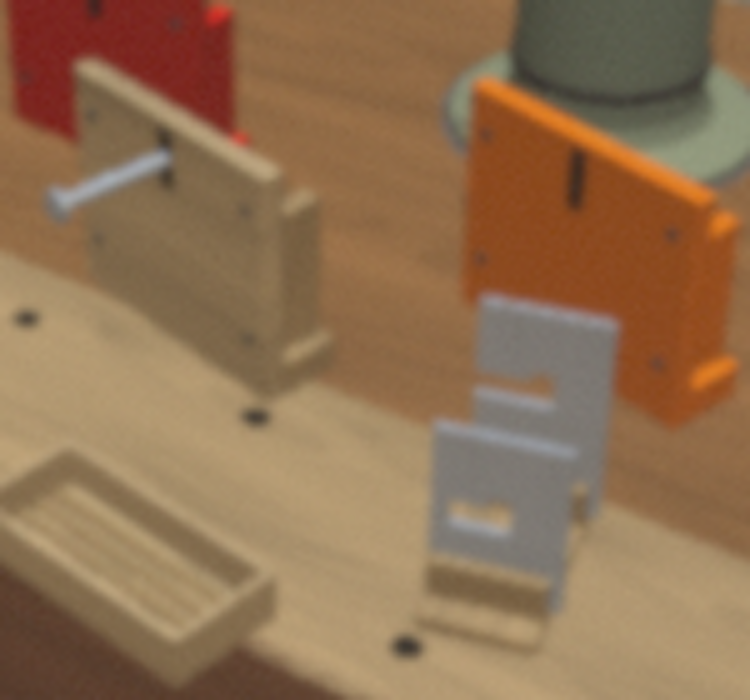

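View pics/c_side.png

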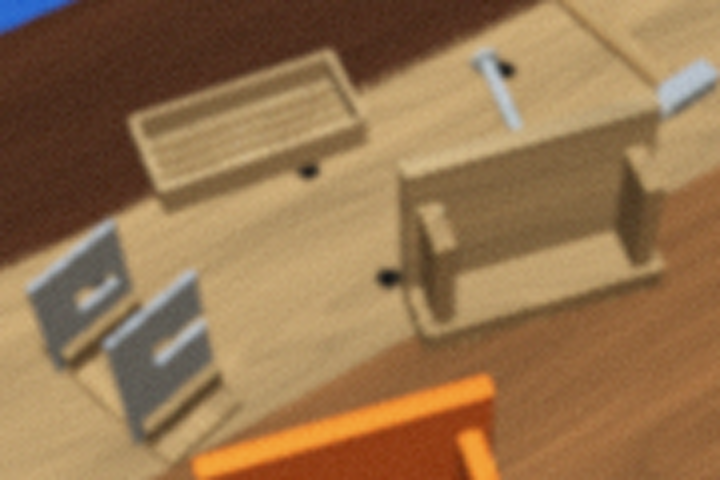

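```bash
python3 - <<'E'
from h import *
import pickle
o=pickle.load(open("o.pkl","rb"))
sc,si=o["scene"],o["side"]
S=lambda p:(np.array(p)+.5)/5-.5+[215,130]
D=lambda p:(np.array(p)+.5)/4-.5+[150,150]
pr=lambda n,p,z,f:print(n,np.round(onplane(p,z,f),4).tolist())
# board front face top corners z=.195, bottoms z=0
pr("board top sc L,R(front)",[S((78,72)),S((274,184))],.195,sc)
pr("board bottom sc",[S((94,285)),S((268,397))],0,sc)
pr("board top side, back edge L,R",[D((402,178)),D((655,113))],.195,si)
pr("peg head sc",[S((60,202))],.1625,sc); pr("peg base sc",[S((165,160))],.1625,sc)
pr("peg head si",[D((486,57))],.1625,si)
pr("tall top sc",[S((480,303)),S((616,325))],.172,sc)
pr("tall top si",[D((107,350)),D((195,275))],.172,si)
pr("short top sc",[S((433,428)),S((576,454))],.142,sc)
pr("short top si",[D((28,292)),D((112,225))],.142,si)
pr("rack front bottom sc",[S((416,622)),S((540,647))],0,sc)
E
```

```text
board top sc L,R(front) [[0.4669, -0.2084, 0.195], [0.5138, 0.0045, 0.195]]
board bottom sc [[0.463, -0.2096, 0.0], [0.5042, -0.0097, 0.0]]
board top side, back edge L,R [[0.4956, 0.0032, 0.195], [0.4404, -0.2019, 0.195]]
peg head sc [[0.5765, -0.1369, 0.1625]]
peg base sc [[0.4888, -0.1108, 0.1625]]
peg head si [[0.584, -0.1359, 0.1625]]
tall top sc [[0.5277, 0.1779, 0.172], [0.4996, 0.2617, 0.172]]
tall top si [[0.4947, 0.2645, 0.172], [0.5178, 0.1777, 0.172]]
short top sc [[0.6237, 0.2033, 0.142], [0.5957, 0.2885, 0.142]]
short top si [[0.5933, 0.2899, 0.142], [0.6148, 0.2056, 0.142]]
rack front bottom sc [[0.6465, 0.21, 0.0], [0.6205, 0.2873, 0.0]]
```

```bash
cat >> h.py <<'E'
def delta(pos,yaw_deg,s=None,q=False):
    "tool-frame shift (mm) and turn (deg) to reach pos with tool straight down at yaw"
    s=s or bot.observe();R=Rn.from_euler('xyz',s["tool_rot"])
    t=R.inv().apply(np.array(pos)-s["position"])*1000
    G=Rn.from_euler('xyz',[np.pi,0,np.radians(yaw_deg)])
    r=(R.inv()*G).as_rotvec(degrees=True)
    n=max(np.linalg.norm(t)/50,np.linalg.norm(r)/8.59)
    if not q: print("t",t.round(1),"r",r.round(2),"rows",round(n,1)," now",s["position"].round(4),np.degrees(s["tool_rot"]).round(2),"clk",round(s["clock"],2),"F",s["force"].round(1),"w",round(s["grip_width"],4))
    return t,r
E
python3 - <<'E'
from h import *
delta((.52,-.115,.36),77.5)
E
```

```text
t [ 470.6 -375.6 -128.7] r [ -0.    -0.   -62.05] rows 12.3  now [ 0.1665 -0.6024  0.2313] [-180.      0.     15.45] clk 1.05 F [ 1.8  0.2 -0.2] w 0.0858
```

```bash
python3 -m creep '[{"tx":0,"ty":0,"tz":-50,"hand":1},{"tx":60,"ty":-50,"tz":-100,"rz":-8,"hand":1},{"tx":90,"ty":-75,"tz":-129,"rz":-16,"hand":1},{"tx":130,"ty":-105,"tz":-129,"rz":-24,"hand":1},{"tx":170,"ty":-135,"tz":-129,"rz":-32,"hand":1},{"tx":210,"ty":-165,"tz":-129,"rz":-40,"hand":1},{"tx":250,"ty":-195,"tz":-129,"rz":-48,"hand":1},{"tx":290,"ty":-225,"tz":-129,"rz":-56,"hand":1}]'
python3 - <<'E'
from h import *
delta((.52,-.115,.36),77.5)
E
```

```text
t [ 470.6 -375.6 -128.7] r [ -0.    -0.   -62.05] rows 12.3  now [ 0.1665 -0.6024  0.2313] [-180.      0.     15.45] clk 1.05 F [ 1.8  0.2 -0.2] w 0.0858schema error: expected keys rx, ry, rz, tx, ty, tz, hand
```

```bash
python3 -m creep '[{"rx":0,"ry":0,"rz":0,"tx":0,"ty":0,"tz":-50,"hand":1},{"rx":0,"ry":0,"rz":-8,"tx":40,"ty":-30,"tz":-90,"hand":1},{"rx":0,"ry":0,"rz":-16,"tx":80,"ty":-60,"tz":-129,"hand":1},{"rx":0,"ry":0,"rz":-24,"tx":120,"ty":-95,"tz":-129,"hand":1},{"rx":0,"ry":0,"rz":-32,"tx":160,"ty":-125,"tz":-129,"hand":1},{"rx":0,"ry":0,"rz":-40,"tx":200,"ty":-155,"tz":-129,"hand":1},{"rx":0,"ry":0,"rz":-48,"tx":240,"ty":-185,"tz":-129,"hand":1},{"rx":0,"ry":0,"rz":-56,"tx":280,"ty":-215,"tz":-129,"hand":1}]'
python3 - <<'E'
from h import *
delta((.52,-.115,.36),77.5)
E
```

```text
clock: 1.85
position: [0.364, -0.3395, 0.3607]
tool_rot: [3.141, 0.001, 1.253]
force: [1.0, -0.8, 0.4]
grip_width: 0.0001
t [262.   77.9   0.5] r [ 0.04  0.04 -5.73] rows 5.5  now [ 0.364  -0.3395  0.3607] [1.7996e+02 4.0000e-02 7.1770e+01] clk 1.85 F [ 1.  -0.8  0.4] w 0.0001
```

```bash
python3 -m creep '[{"rx":0,"ry":0,"rz":-6,"tx":45,"ty":14,"tz":0,"hand":1},{"rx":0,"ry":0,"rz":-6,"tx":90,"ty":28,"tz":0,"hand":1},{"rx":0,"ry":0,"rz":-6,"tx":135,"ty":42,"tz":0,"hand":1},{"rx":0,"ry":0,"rz":-6,"tx":180,"ty":55,"tz":0,"hand":1},{"rx":0,"ry":0,"rz":-6,"tx":225,"ty":68,"tz":0,"hand":1},{"rx":0,"ry":0,"rz":-6,"tx":262,"ty":78,"tz":0,"hand":1},{"rx":0,"ry":0,"rz":-6,"tx":262,"ty":78,"tz":0,"hand":1}]'
python3 - <<'E'
from h import *
import pickle
s=bot.observe();f=viewer.grab_frame("wrist");pickle.dump((s,f),open("w1.pkl","wb"))
cv2.imwrite("pics/w1.png",f["pixels"]); delta((.55,-.124,.2),77.5)
E
```

```text
clock: 2.55
position: [0.5225, -0.1126, 0.3602]
tool_rot: [3.141, -0.002, 1.358]
force: [-0.7, -0.1, -0.2]
grip_width: -0.0002
t [ -2.5  29.9 160. ] r [-0.01 -0.05  0.19] rows 3.3  now [ 0.5213 -0.1153  0.36  ] [-1.7999e+02 -5.0000e-02  7.7690e+01] clk 2.6 F [-0.7 -1.2 -0.6] w 0.0003
```

View pics/w1.png

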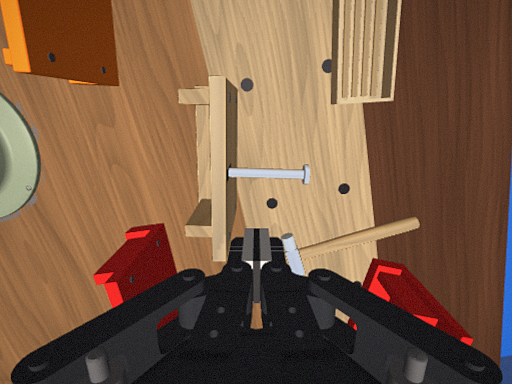

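```bash
python3 - <<'E'
from h import *
import pickle
s=bot.observe();f=viewer.grab_frame("wrist");pickle.dump((s,f),open("w1.pkl","wb"))
print(s["position"],bot.observe()["position"])
crop(f,(170,60,330,270),"pics/w1c.png",3.75 if 0 else 2.8)
crop(f,(200,140,330,215),"pics/w1d.png",6)
E
```

```text
[ 0.52131589 -0.11531012  0.360035  ] [ 0.52060731 -0.117131    0.36003505]
```

View pics/w1c.png

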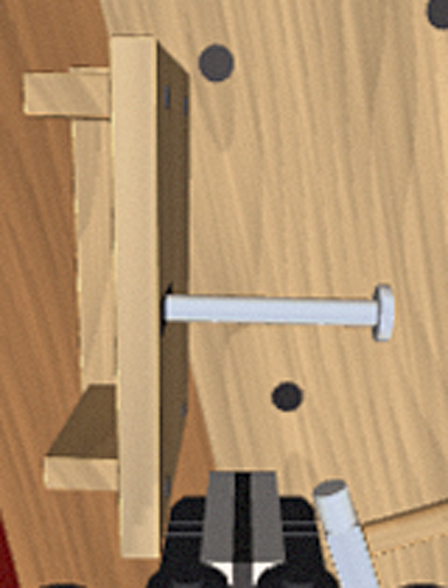

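View pics/w1d.png

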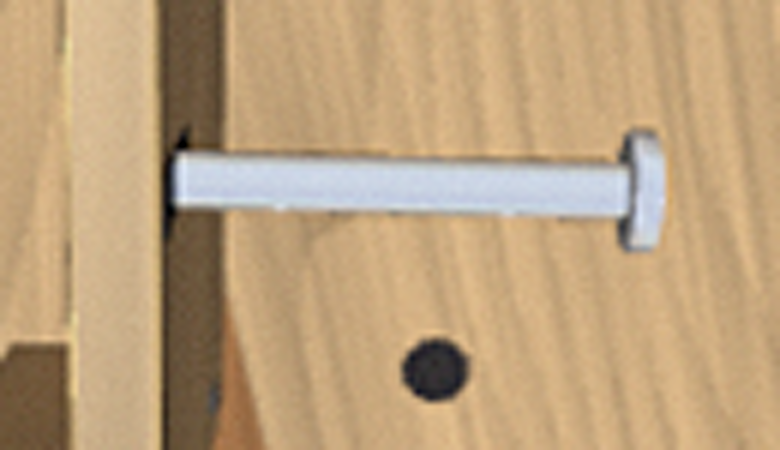

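```bash
python3 - <<'E'
from h import *
import pickle
s,f=pickle.load(open("w1.pkl","rb"))
C=lambda p:(np.array(p)+.5)/2.8-.5+[170,60]
D=lambda p:(np.array(p)+.5)/6-.5+[200,140]
b=onplane([C((155,37)),C((159,555))],.195,f,s);print("board front top",b,np.linalg.norm(b[1]-b[0]))
d=b[0]-b[1];print("board yaw",np.degrees(np.arctan2(-d[0],d[1])))
for z in (.150,.1625,.175):
    p=onplane([D((178,180)),D((628,190))],z,f,s);e=p[1]-p[0]
    x=np.array([np.cos(np.radians(-12.5)),np.sin(np.radians(-12.5))])
    n=(b[0]-b[1])/np.linalg.norm(b[0]-b[1]); nn=np.array([n[1],-n[0]])
    print(z,p.round(4).tolist(),np.linalg.norm(e),np.degrees(np.arctan2(e[1],e[0])),"base off front",(p[0]-b[0])[:2]@nn)
o=pickle.load(open("o.pkl","rb"))
# triangulate head & base across scene/side/wrist
S=lambda p:(np.array(p)+.5)/5-.5+[215,130]
Q=lambda p:(np.array(p)+.5)/4-.5+[150,150]
def tri(obs):
    g=lambda X:np.concatenate([proj(X,f_,s_)[0]-uv for f_,s_,uv in obs])
    r=least_squares(g,[.55,-.12,.16]);return r.x,r.fun
print(tri([(o["scene"],None,S((60,202))),(o["side"],None,Q((486,57))),(f,s,D((645,190)))]))
E
```

```text
board front top [[ 0.51239942 -0.00338662  0.195     ]
 [ 0.46099086 -0.21385132  0.195     ]] 0.2166523205507743
board yaw -13.726412531670181
0.15 [[0.4855, -0.1125, 0.15], [0.5812, -0.1357, 0.15]] 0.09852119888648461 -13.599299991305104 base off front -0.0002630156413938645
0.1625 [[0.4873, -0.1101, 0.1625], [0.5796, -0.1324, 0.1625]] 0.09502571564535511 -13.59929999130511 base off front 0.0009116713382379136
0.175 [[0.4891, -0.1076, 0.175], [0.5781, -0.1291, 0.175]] 0.09153023240422559 -13.599299991305097 base off front 0.002086358317869702
(array([ 0.58235084, -0.13220209,  0.16683582]), array([-0.1162122 ,  0.09107048, -0.60620211, -0.05447925, -0.14101457,
        0.18766869]))
```

```bash
python3 - <<'E'
from h import *
delta((.550,-.1255,.19),76.3)
E
```

```text
t [ -1.8  30.6 170. ] r [-0.02  0.    1.24] rows 3.5  now [ 0.5206 -0.1171  0.36  ] [-179.98    0.     77.54] clk 2.65 F [-0.1 -1.3 -0.8] w 0.0001
```

```bash
python3 -m creep '[{"rx":0,"ry":0,"rz":1.2,"tx":-2,"ty":30.6,"tz":20,"hand":1},{"rx":0,"ry":0,"rz":1.2,"tx":-2,"ty":30.6,"tz":70,"hand":1},{"rx":0,"ry":0,"rz":1.2,"tx":-2,"ty":30.6,"tz":120,"hand":1},{"rx":0,"ry":0,"rz":1.2,"tx":-2,"ty":30.6,"tz":160,"hand":1},{"rx":0,"ry":0,"rz":1.2,"tx":-2,"ty":30.6,"tz":170,"hand":1},{"rx":0,"ry":0,"rz":1.2,"tx":-2,"ty":30.6,"tz":170,"hand":1},{"rx":0,"ry":0,"rz":1.2,"tx":-2,"ty":30.6,"tz":170,"hand":1}]'
python3 - <<'E'
from h import *
delta((.550,-.1255,.19),76.3)
f=viewer.grab_frame("wrist");cv2.imwrite("pics/w2.png",f["pixels"])
E
```

```text
clock: 3.35
position: [0.5508, -0.1268, 0.1922]
tool_rot: [3.139, 0.0, 1.33]
force: [0.1, 0.2, 0.5]
grip_width: -0.0001
t [ 1.1 -1.1  2.2] r [ 0.13  0.   -0.09] rows 0.1  now [ 0.5508 -0.1268  0.1922] [179.87   0.    76.21] clk 3.35 F [0.1 0.2 0.5] w -0.0001
```

View pics/w2.png

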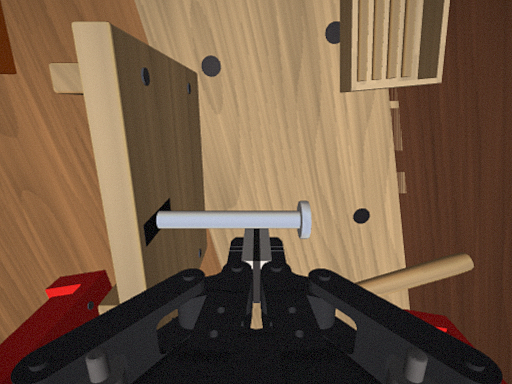

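```bash
python3 - <<'E'
from h import *
s=bot.observe();f=viewer.grab_frame("wrist")
import pickle;pickle.dump((s,f),open("w2.pkl","wb"))
p=s["position"]
print(proj([p,p-[0,0,.02]],f,s))
for z in (.16,.165,.17):
    q=onplane([(170,219),(295,219.5)],z,f,s);print(z,q.round(4).tolist())
    # lateral offset of TCP from the peg axis
    e=(q[1]-q[0])[:2];L=np.linalg.norm(e);e/=L;w=(p-q[0])[:2];print(L,"lat",w@np.array([-e[1],e[0]]),"along from base",w@e)
E
python3 -m creep '[{"rx":0,"ry":0,"rz":0,"tx":0,"ty":0,"tz":7,"hand":1},{"rx":0,"ry":0,"rz":0,"tx":0,"ty":0,"tz":9,"hand":1},{"rx":0,"ry":0,"rz":0,"tx":0,"ty":0,"tz":11,"hand":1},{"rx":0,"ry":0,"rz":0,"tx":0,"ty":0,"tz":11,"hand":1}]'
```

```text
[[256.88481194 241.87267273]
 [256.69022024 227.18976924]]
0.16 [[0.4933, -0.1121, 0.16], [0.5766, -0.133, 0.16]]
0.08592195784093988 lat -0.00016502305400678763 along from base 0.059476292018026435
0.165 [[0.4954, -0.1104, 0.165], [0.5763, -0.1308, 0.165]]
0.08346179964292688 lat -0.002301828578159906 along from base 0.057813253757855385
0.17 [[0.4975, -0.1088, 0.17], [0.5761, -0.1285, 0.17]]
0.081001641444914 lat -0.004438634102313039 along from base 0.05615021549768432
clock: 3.85
position: [0.5498, -0.1262, 0.179]
tool_rot: [-3.141, -0.0, 1.331]
force: [-0.4, -0.3, 0.2]
grip_width: -0.0001
```

```bash
python3 -m creep '[{"rx":0,"ry":0,"rz":0,"tx":2,"ty":0,"tz":1,"hand":1},{"rx":0,"ry":0,"rz":0,"tx":2,"ty":0,"tz":2,"hand":1},{"rx":0,"ry":0,"rz":0,"tx":2,"ty":0,"tz":3,"hand":1},{"rx":0,"ry":0,"rz":0,"tx":2,"ty":0,"tz":3,"hand":1}]'
```

```text
clock: 4.25
position: [0.5503, -0.1243, 0.1761]
tool_rot: [-3.141, -0.0, 1.331]
force: [0.4, -0.1, 0.1]
grip_width: 0.0
```

```bash
python3 -m creep '[{"rx":0,"ry":0,"rz":0,"tx":0,"ty":0,"tz":1,"hand":1},{"rx":0,"ry":0,"rz":0,"tx":0,"ty":0,"tz":2,"hand":1},{"rx":0,"ry":0,"rz":0,"tx":0,"ty":0,"tz":2,"hand":1}]'
```

```text
clock: 4.55
position: [0.5503, -0.1243, 0.1741]
tool_rot: [-3.141, -0.0, 1.331]
force: [0.5, -1.2, 0.7]
grip_width: 0.0002
```

```bash
python3 -m creep '[{"rx":0,"ry":0,"rz":0,"tx":0,"ty":0,"tz":1,"hand":1},{"rx":0,"ry":0,"rz":0,"tx":0,"ty":0,"tz":2,"hand":1},{"rx":0,"ry":0,"rz":0,"tx":0,"ty":0,"tz":2,"hand":1}]'
```

```text
clock: 4.85
position: [0.5504, -0.1242, 0.1721]
tool_rot: [-3.141, -0.0, 1.331]
force: [-0.8, 0.4, -0.9]
grip_width: 0.0001
```

```bash
python3 -m creep '[{"rx":0,"ry":0,"rz":0,"tx":0,"ty":0,"tz":1,"hand":1},{"rx":0,"ry":0,"rz":0,"tx":0,"ty":0,"tz":1,"hand":1}]'
```

```text
clock: 5.05
position: [0.5503, -0.1243, 0.1711]
tool_rot: [-3.141, -0.0, 1.331]
force: [0.4, -1.0, -0.4]
grip_width: 0.0001
```

```bash
python3 -m creep '[{"rx":0,"ry":0,"rz":0,"tx":0,"ty":0,"tz":1,"hand":1},{"rx":0,"ry":0,"rz":0,"tx":0,"ty":0,"tz":1,"hand":1}]'
```

```text
clock: 5.25
position: [0.5504, -0.1243, 0.1701]
tool_rot: [-3.141, -0.0, 1.331]
force: [1.2, -0.0, 0.4]
grip_width: 0.0003
```

```bash
python3 -m creep '[{"rx":0,"ry":0,"rz":0,"tx":0,"ty":0,"tz":1,"hand":1},{"rx":0,"ry":0,"rz":0,"tx":0,"ty":0,"tz":1,"hand":1}]'
```

```text
clock: 5.45
position: [0.5503, -0.1243, 0.1691]
tool_rot: [-3.141, 0.0, 1.331]
force: [0.5, 0.7, -0.3]
grip_width: -0.0001
```

```bash
python3 - <<'E'
from h import *
f=viewer.grab_frame("wrist");crop(f,(150,180,320,270),"pics/w3.png",4.5)
f=viewer.grab_frame("scene");crop(f,(190,120,290,220),"pics/s3.png",5)
E
```

```text
(no output)
```

View pics/w3.png

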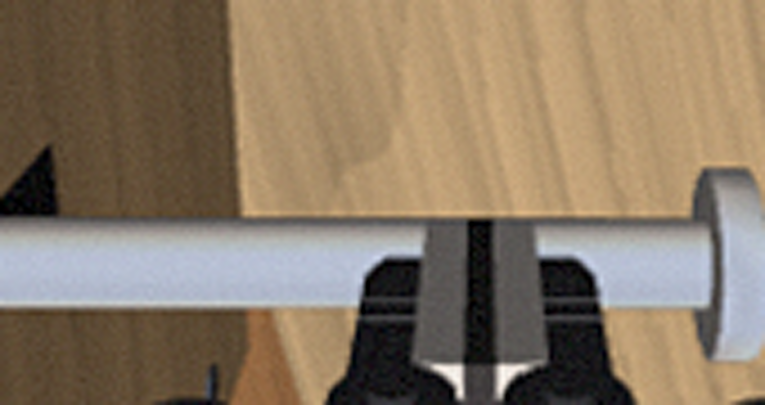

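View pics/s3.png

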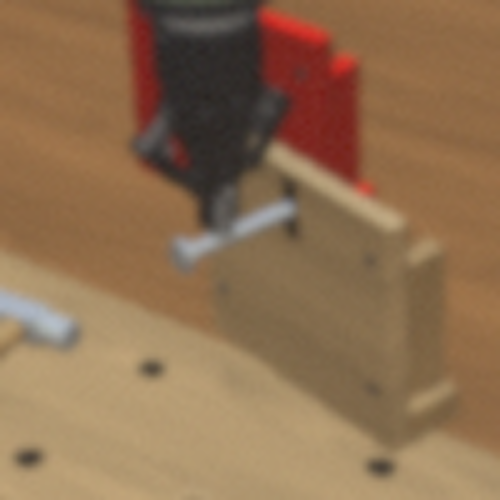

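```bash
python3 -m creep '[{"rx":0,"ry":0,"rz":0,"tx":0,"ty":0,"tz":1,"hand":1},{"rx":0,"ry":0,"rz":0,"tx":0,"ty":0,"tz":1,"hand":1}]'
```

```text
clock: 5.75
position: [0.5505, -0.1243, 0.1685]
tool_rot: [3.141, 0.0, 1.331]
force: [-1.6, 0.0, 4.9]
grip_width: -0.0001
```

```bash
python3 -m creep '[{"rx":0,"ry":0,"rz":0,"tx":0,"ty":0,"tz":1,"hand":1},{"rx":0,"ry":0,"rz":0,"tx":0,"ty":0,"tz":1,"hand":1}]'
```

```text
clock: 5.95
position: [0.5506, -0.1243, 0.1682]
tool_rot: [3.141, 0.0, 1.331]
force: [-5.2, -0.0, 18.1]
grip_width: 0.0003
```

```bash
python3 -m creep '[{"rx":0,"ry":0,"rz":0,"tx":0,"ty":0,"tz":1,"hand":1},{"rx":0,"ry":0,"rz":0,"tx":0,"ty":0,"tz":1,"hand":1}]'
```

```text
clock: 6.15
position: [0.5507, -0.1243, 0.168]
tool_rot: [3.14, 0.001, 1.331]
force: [-10.8, -0.3, 32.5]
grip_width: -0.0002
```

```bash
python3 - <<'E'
from h import *
delta((.51,.22,.34),107)
E
```

```text
t [ 324.7 -121.2 -172.4] r [  0.07   0.06 -30.76] rows 7.7  now [ 0.5507 -0.1243  0.168 ] [1.7992e+02 3.0000e-02 7.6240e+01] clk 6.15 F [-10.8  -0.3  32.5] w -0.0002
```

```bash
python3 -m creep '[{"rx":0,"ry":0,"rz":0,"tx":0,"ty":0,"tz":-45,"hand":1},{"rx":0,"ry":0,"rz":0,"tx":0,"ty":0,"tz":-90,"hand":0.5},{"rx":0,"ry":0,"rz":-8,"tx":40,"ty":-15,"tz":-120,"hand":-1},{"rx":0,"ry":0,"rz":-16,"tx":85,"ty":-30,"tz":-140,"hand":-1},{"rx":0,"ry":0,"rz":-24,"tx":130,"ty":-50,"tz":-160,"hand":-1},{"rx":0,"ry":0,"rz":-31,"tx":175,"ty":-65,"tz":-175,"hand":-1},{"rx":0,"ry":0,"rz":-31,"tx":220,"ty":-80,"tz":-175,"hand":-1},{"rx":0,"ry":0,"rz":-31,"tx":265,"ty":-100,"tz":-175,"hand":-1}]'
python3 - <<'E'
from h import *
delta((.51,.22,.34),107)
E
```

```text
clock: 6.95
position: [0.5166, 0.1558, 0.3419]
tool_rot: [3.14, 0.0, 1.871]
force: [-0.1, -0.0, -0.2]
grip_width: 0.0855
t [63.3 12.7  1.9] r [0.08 0.01 0.23] rows 1.3  now [0.5166 0.1558 0.3419] [1.7992e+02 1.0000e-02 1.0723e+02] clk 6.95 F [-0.1 -0.  -0.2] w 0.0855
```

```bash
python3 -m creep '[{"rx":0,"ry":0,"rz":0,"tx":30,"ty":6,"tz":0,"hand":-1},{"rx":0,"ry":0,"rz":0,"tx":60,"ty":12,"tz":0,"hand":-1},{"rx":0,"ry":0,"rz":0,"tx":60,"ty":12,"tz":0,"hand":-1},{"rx":0,"ry":0,"rz":0,"tx":60,"ty":12,"tz":0,"hand":-1}]'
python3 - <<'E'
from h import *
import pickle
s=bot.observe();f=viewer.grab_frame("wrist");pickle.dump((s,f),open("w4.pkl","wb"))
cv2.imwrite("pics/w4.png",f["pixels"]);print(s["position"],bot.observe()["position"])
r=viewer.outline_of("plate",f);print([(x["score"],x["bbox"]) for x in r])
E
```

```text
clock: 7.35
position: [0.5102, 0.2152, 0.341]
tool_rot: [-3.141, 0.0, 1.873]
force: [-0.1, -0.5, -0.4]
grip_width: 0.0855
[0.51022363 0.21515244 0.34104908] [0.51050462 0.2142985  0.34104423]
[(0.71, [252.0, 123.7, 264.1, 206.7])]
```

View pics/w4.png

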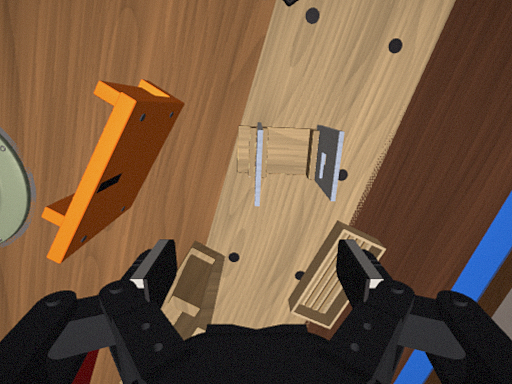

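```bash
python3 - <<'E'
from h import *
s=bot.observe();f=viewer.grab_frame("wrist")
import pickle;pickle.dump((s,f),open("w4.pkl","wb"))
crop(f,(225,110,355,215),"pics/w4c.png",5.5);print(s["position"])
E
```

```text
[0.5106596  0.21386261 0.34108493]
```

View pics/w4c.png

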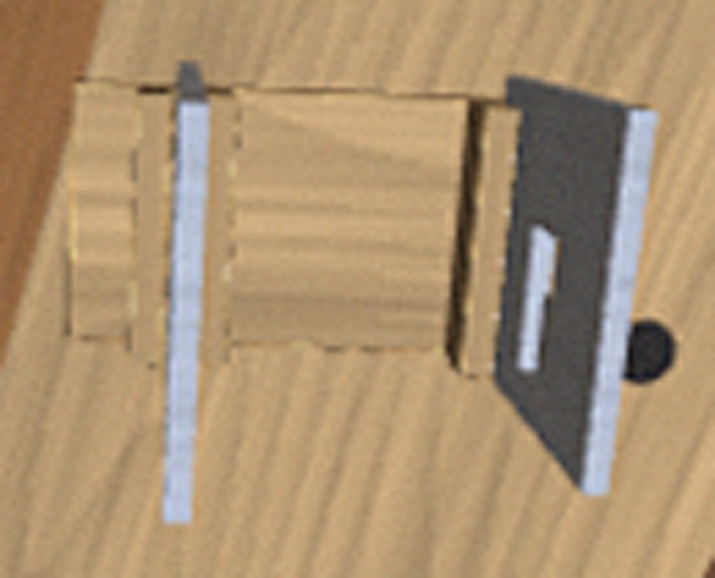

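```bash
python3 - <<'E'
from h import *
import pickle
s,f=pickle.load(open("w4.pkl","rb"))
C=lambda p:(np.array(p)+.5)/5.5-.5+[225,110]
q=onplane([C((181,101)),C((209,101)),C((191,522)),C((164,522))],.172,f,s);print(q.round(4))
a=(q[0]+q[1])/2;b=(q[2]+q[3])/2;d=(a-b);print("centre",(a+b)/2,np.linalg.norm(d),"yaw",np.degrees(np.arctan2(-d[0],d[1])), np.linalg.norm(q[0]-q[1]))
c=(a+b)/2
delta((c[0],c[1],.012+.126),90+np.degrees(np.arctan2(-d[0],d[1])))
E
```

```text
[[0.4962 0.2633 0.172 ]
 [0.5016 0.265  0.172 ]
 [0.5251 0.1778 0.172 ]
 [0.5195 0.1761 0.172 ]]
centre [0.51058025 0.2205598  0.172     ] 0.0902906103414379 yaw 15.0160646975056 0.005642311627777276
t [  6.6   1.9 203.1] r [-0.01  0.03  2.15] rows 4.1  now [0.5107 0.2138 0.3411] [-1.7999e+02  3.0000e-02  1.0717e+02] clk 7.5 F [ 0.3 -0.3  0.9] w 0.0852
```

```bash
python3 -m creep '[{"rx":0,"ry":0,"rz":2.1,"tx":6.6,"ty":1.9,"tz":20,"hand":-0.2},{"rx":0,"ry":0,"rz":2.1,"tx":6.6,"ty":1.9,"tz":65,"hand":-0.2},{"rx":0,"ry":0,"rz":2.1,"tx":6.6,"ty":1.9,"tz":110,"hand":-0.2},{"rx":0,"ry":0,"rz":2.1,"tx":6.6,"ty":1.9,"tz":140,"hand":-0.2},{"rx":0,"ry":0,"rz":2.1,"tx":6.6,"ty":1.9,"tz":140,"hand":-0.2}]'
python3 - <<'E'
from h import *
s=bot.observe();f=viewer.grab_frame("wrist");cv2.imwrite("pics/w5.png",f["pixels"])
delta((.51058,.22056,.138),105)
E
```

```text
clock: 8.0
position: [0.509, 0.2199, 0.198]
tool_rot: [-3.136, 0.001, 1.834]
force: [-0.7, -1.2, 1.5]
grip_width: 0.0513
t [-0.4  0.7 62.6] r [-0.14  0.02  0.1 ] rows 1.3  now [0.51   0.2208 0.2006] [-1.7986e+02  2.0000e-02  1.0510e+02] clk 8.05 F [0.2 0.  1.5] w 0.0512
```

View pics/w5.png

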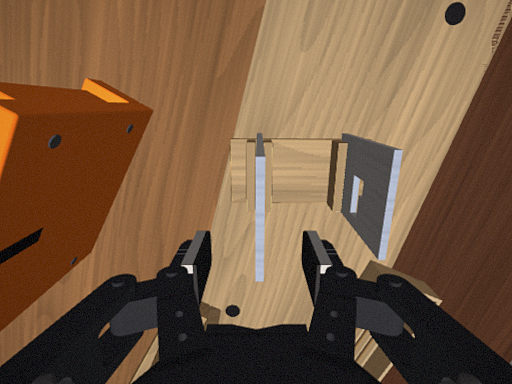

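```bash
python3 -m creep '[{"rx":0,"ry":0,"rz":0,"tx":0,"ty":0.5,"tz":30,"hand":-0.2},{"rx":0,"ry":0,"rz":0,"tx":0,"ty":0.5,"tz":55,"hand":-0.2},{"rx":0,"ry":0,"rz":0,"tx":0,"ty":0.5,"tz":62,"hand":-0.2},{"rx":0,"ry":0,"rz":0,"tx":0,"ty":0.5,"tz":62,"hand":-0.2},{"rx":0,"ry":0,"rz":0,"tx":0,"ty":0.5,"tz":62,"hand":-0.2}]'
python3 - <<'E'
from h import *
s=bot.observe();f=viewer.grab_frame("wrist");cv2.imwrite("pics/w6.png",f["pixels"])
delta((.51058,.22056,.138),105)
E
```

```text
clock: 8.55
position: [0.5116, 0.2223, 0.141]
tool_rot: [3.14, -0.0, 1.835]
force: [-0.4, 0.7, 1.0]
grip_width: 0.0511
t [-1.4 -1.4  3. ] r [ 0.13 -0.01  0.13] rows 0.1  now [0.5116 0.2223 0.141 ] [ 1.7987e+02 -1.0000e-02  1.0513e+02] clk 8.6 F [-0.5 -0.8  0.9] w 0.0511
```

View pics/w6.png

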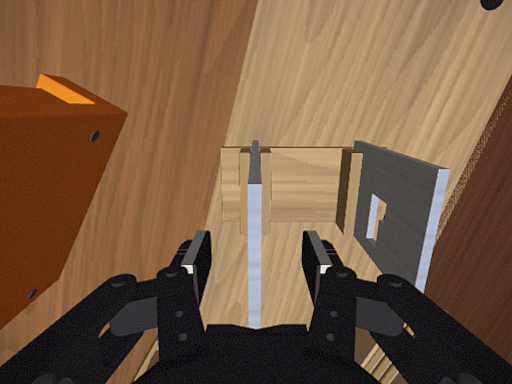

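```bash
python3 -m creep '[{"rx":0,"ry":0,"rz":0,"tx":-1,"ty":-1.5,"tz":2,"hand":-0.2},{"rx":0,"ry":0,"rz":0,"tx":-1,"ty":-1.5,"tz":2,"hand":0.5},{"rx":0,"ry":0,"rz":0,"tx":-1,"ty":-1.5,"tz":2,"hand":1},{"rx":0,"ry":0,"rz":0,"tx":-1,"ty":-1.5,"tz":2,"hand":1},{"rx":0,"ry":0,"rz":0,"tx":-1,"ty":-1.5,"tz":2,"hand":1},{"rx":0,"ry":0,"rz":0,"tx":-1,"ty":-1.5,"tz":2,"hand":1}]' 80
python3 - <<'E'
from h import *
delta((.51058,.22056,.138),105)
E
```

```text
clock: 9.2
position: [0.5099, 0.2208, 0.1375]
tool_rot: [3.141, -0.0, 1.835]
force: [1.2, 0.4, 4.2]
grip_width: 0.0051
t [-0.4  0.6 -0.5] r [ 0.05 -0.01  0.16] rows 0.0  now [0.5099 0.2208 0.1375] [ 1.7995e+02 -1.0000e-02  1.0516e+02] clk 9.2 F [1.2 0.4 4.2] w 0.0051
```

```bash
python3 -m creep '[{"rx":0,"ry":0,"rz":0,"tx":0,"ty":0,"tz":-10,"hand":1},{"rx":0,"ry":0,"rz":0,"tx":0,"ty":0,"tz":-30,"hand":1},{"rx":0,"ry":0,"rz":0,"tx":0,"ty":0,"tz":-60,"hand":1},{"rx":0,"ry":0,"rz":0,"tx":0,"ty":0,"tz":-100,"hand":1},{"rx":0,"ry":0,"rz":0,"tx":0,"ty":0,"tz":-140,"hand":1},{"rx":0,"ry":0,"rz":0,"tx":0,"ty":0,"tz":-170,"hand":1},{"rx":0,"ry":0,"rz":0,"tx":0,"ty":0,"tz":-190,"hand":1},{"rx":0,"ry":0,"rz":0,"tx":0,"ty":0,"tz":-190,"hand":1}]'
python3 - <<'E'
from h import *
delta((.5657,-.0417,.33),76.3)
f=viewer.grab_frame("scene");cv2.imwrite("pics/s7.png",f["pixels"])
E
```

```text
clock: 10.0
position: [0.5098, 0.2211, 0.3297]
tool_rot: [3.139, -0.0, 1.835]
force: [-0.1, 0.1, -5.1]
grip_width: 0.0049
t [-268.3  -14.7   -0.5] r [ 0.17 -0.06 28.87] rows 5.4  now [0.5098 0.2211 0.3297] [ 1.7983e+02 -2.0000e-02  1.0517e+02] clk 10.0 F [-0.1  0.1 -5.1] w 0.0049
```

View pics/s7.png

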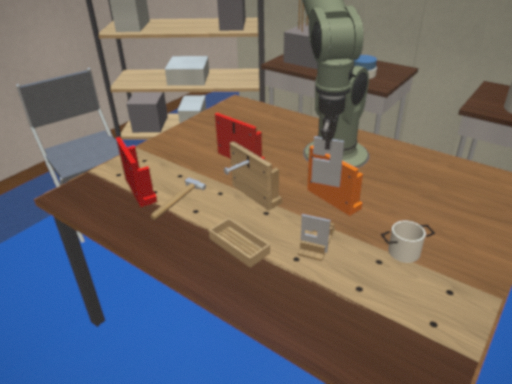

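```bash
python3 -m creep '[{"rx":0,"ry":0,"rz":4,"tx":-25,"ty":-1,"tz":0,"hand":1},{"rx":0,"ry":0,"rz":9,"tx":-65,"ty":-3,"tz":0,"hand":1},{"rx":0,"ry":0,"rz":15,"tx":-110,"ty":-6,"tz":0,"hand":1},{"rx":0,"ry":0,"rz":21,"tx":-155,"ty":-9,"tz":0,"hand":1},{"rx":0,"ry":0,"rz":26,"tx":-200,"ty":-12,"tz":0,"hand":1},{"rx":0,"ry":0,"rz":28.8,"tx":-240,"ty":-14,"tz":0,"hand":1},{"rx":0,"ry":0,"rz":28.8,"tx":-268,"ty":-15,"tz":0,"hand":1},{"rx":0,"ry":0,"rz":28.8,"tx":-268,"ty":-15,"tz":0,"hand":1}]'
python3 - <<'E'
from h import *
delta((.5657,-.0417,.194),76.3)
E
```

```text
clock: 10.85
position: [0.5647, -0.0466, 0.3249]
tool_rot: [-3.139, 0.002, 1.327]
force: [-0.4, 0.9, -5.8]
grip_width: 0.0052
t [  5.3   0.2 130.9] r [-0.17  0.12 -0.26] rows 2.6  now [ 0.5647 -0.0466  0.3249] [-1.7983e+02  1.2000e-01  7.6040e+01] clk 10.85 F [-0.4  0.9 -5.8] w 0.0052
```

```bash
python3 -m creep '[{"rx":0,"ry":0,"rz":0,"tx":0,"ty":0,"tz":15,"hand":1},{"rx":0,"ry":0,"rz":0,"tx":0,"ty":0,"tz":50,"hand":1},{"rx":0,"ry":0,"rz":0,"tx":0,"ty":0,"tz":90,"hand":1},{"rx":0,"ry":0,"rz":0,"tx":0,"ty":0,"tz":120,"hand":1},{"rx":0,"ry":0,"rz":0,"tx":0,"ty":0,"tz":131,"hand":1},{"rx":0,"ry":0,"rz":0,"tx":0,"ty":0,"tz":131,"hand":1},{"rx":0,"ry":0,"rz":0,"tx":0,"ty":0,"tz":131,"hand":1},{"rx":0,"ry":0,"rz":0,"tx":0,"ty":0,"tz":131,"hand":1}]'
python3 - <<'E'
from h import *
import pickle
s=bot.observe()
delta((.5657,-.0417,.194),76.3)
o={n:viewer.grab_frame(n) for n in("scene","wrist","side")};o["s"]=s
pickle.dump(o,open("o8.pkl","wb"))
cv2.imwrite("pics/w8.png",o["wrist"]["pixels"]);crop(o["scene"],(210,110,340,220),"pics/s8.png",5.5);crop(o["side"],(200,110,330,220),"pics/d8.png",5.5)
E
```

```text
clock: 11.65
position: [0.5658, -0.0419, 0.1976]
tool_rot: [3.14, -0.0, 1.333]
force: [-0.1, -0.2, -5.3]
grip_width: 0.0054
t [ 0.2 -0.1  3.6] r [ 0.11 -0.02  0.05] rows 0.1  now [ 0.5658 -0.0419  0.1976] [ 1.7989e+02 -2.0000e-02  7.6350e+01] clk 11.65 F [-0.1 -0.2 -5.3] w 0.0054
```

View pics/w8.png

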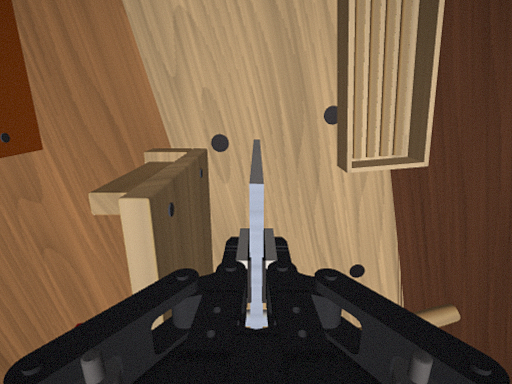

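View pics/s8.png

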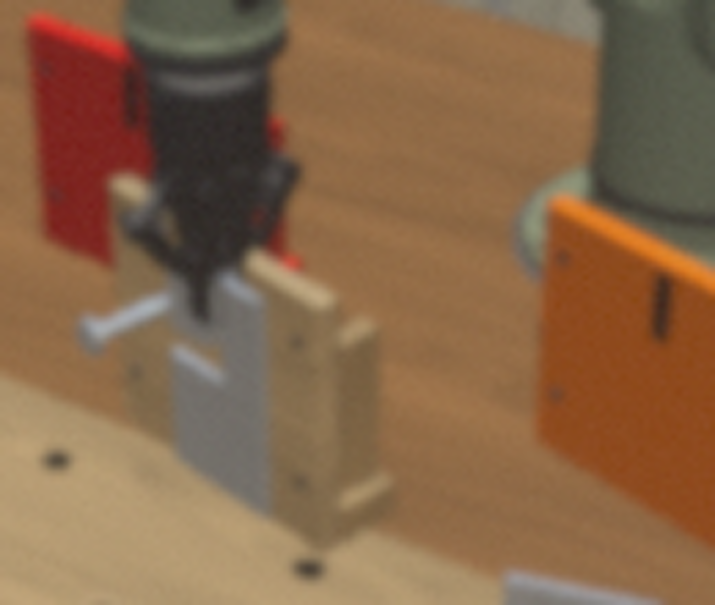

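View pics/d8.png

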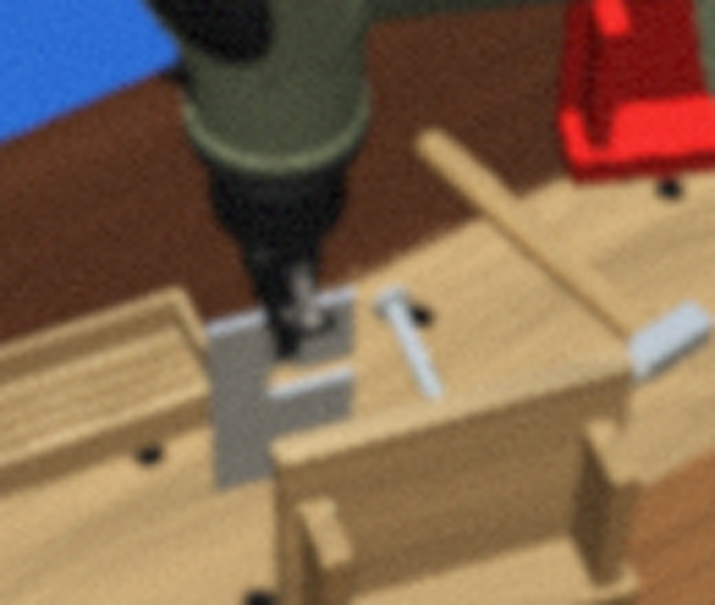

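```bash
python3 -m creep '[{"rx":0,"ry":0,"rz":0,"tx":-10,"ty":0,"tz":3.6,"hand":1},{"rx":0,"ry":0,"rz":0,"tx":-10,"ty":0,"tz":3.6,"hand":1},{"rx":0,"ry":0,"rz":0,"tx":-10,"ty":0,"tz":3.6,"hand":1}]'
python3 - <<'E'
from h import *
import pickle
s=bot.observe()
delta((.5456,-.1243,.194),76.3)
o={n:viewer.grab_frame(n) for n in("scene","side")};o["s"]=s
y=np.radians(-13.7);ex=np.array([np.cos(y),np.sin(y),0]);ey=np.array([-np.sin(y),np.cos(y),0])
O=s["position"]-[0,0,.1255]
P=lambda x,yy,z:O+ex*x/1000+ey*yy/1000+np.array([0,0,z/1000])
for n,x in(("scene",3),("side",-3)):
    pts=[P(x,a,b) for a,b in [(-45,0),(45,0),(45,160),(-45,160),(-45,103),(-45,85),(8,85),(8,111),(-8,111),(-8,103)]]
    B=np.array([.4873,-.1101,.1625]);pts+=[B+ex*t/1000 for t in (0,20,40,60,80,95)]
    crop(o[n],(210,110,340,220) if n=="scene" else (220,130,310,215),f"pics/{n}9.png",5.5 if n=="scene" else 7,proj(np.array(pts),o[n]))
E
```

```text
clock: 12.1
position: [0.5626, -0.0523, 0.1926]
tool_rot: [-3.141, 0.0, 1.332]
force: [0.7, -0.2, -4.6]
grip_width: 0.0046
t [-74.    0.5  -1.4] r [-0.01  0.01  0.01] rows 1.5  now [ 0.5626 -0.0523  0.1926] [-1.7999e+02  1.0000e-02  7.6310e+01] clk 12.1 F [ 0.7 -0.2 -4.6] w 0.0046
```

View pics/scene9.png

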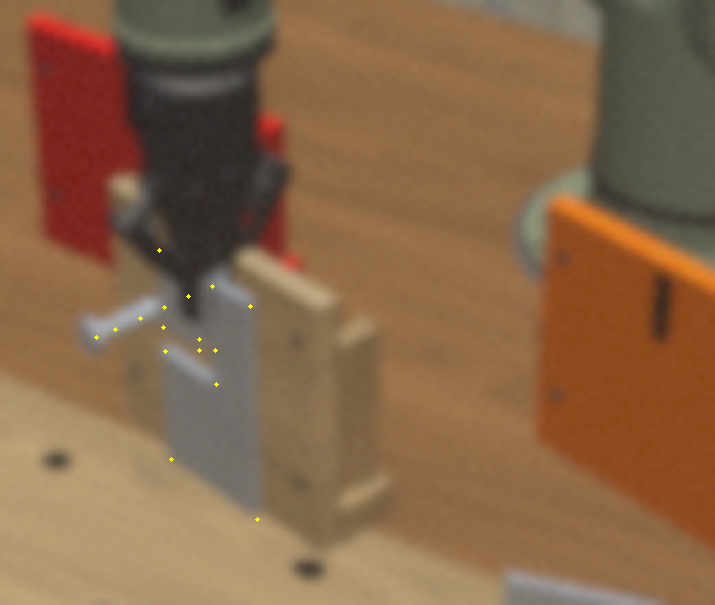

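View pics/side9.png

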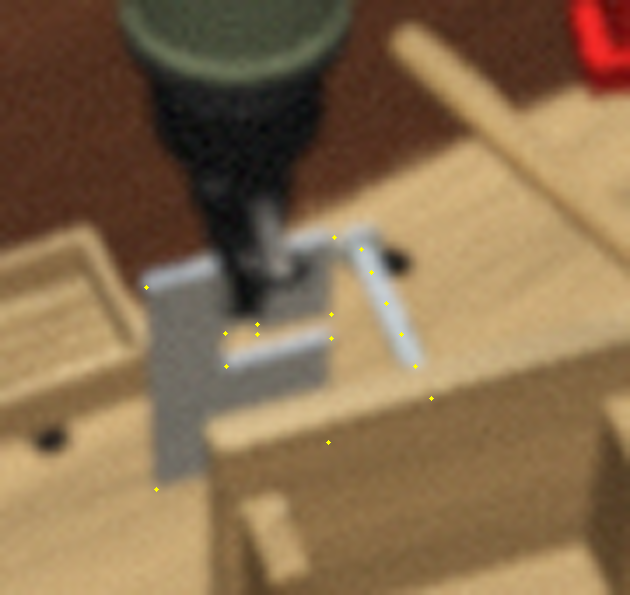

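```bash
python3 -m creep '[{"rx":0,"ry":0,"rz":0,"tx":-10,"ty":0.5,"tz":-1,"hand":1},{"rx":0,"ry":0,"rz":0,"tx":-18,"ty":0.5,"tz":-1,"hand":1},{"rx":0,"ry":0,"rz":0,"tx":-18,"ty":0.5,"tz":-1,"hand":1},{"rx":0,"ry":0,"rz":0,"tx":-18,"ty":0.5,"tz":-1,"hand":1},{"rx":0,"ry":0,"rz":0,"tx":-18,"ty":0.5,"tz":-1,"hand":1}]'
python3 - <<'E'
from h import *
import pickle
s=bot.observe()
delta((.5456,-.1243,.194),76.3)
f=viewer.grab_frame("wrist");cv2.imwrite("pics/w10.png",f["pixels"])
f=viewer.grab_frame("side");crop(f,(220,130,310,215),f"pics/d10.png",7)
E
```

```text
clock: 12.7
position: [0.559, -0.0691, 0.1936]
tool_rot: [3.142, -0.0, 1.333]
force: [0.1, 0.3, -5.3]
grip_width: 0.005
t [-56.8  -0.   -0.4] r [ 0.   -0.01  0.06] rows 1.1  now [ 0.559  -0.0691  0.1936] [ 1.800e+02 -1.000e-02  7.636e+01] clk 12.7 F [ 0.1  0.3 -5.3] w 0.005
```

View pics/d10.png

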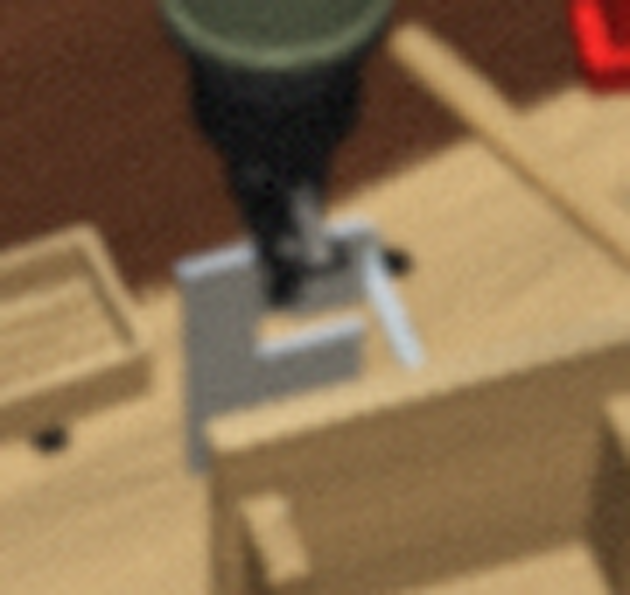

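Mouth is aligned with the peg; advance gradually.

```bash
python3 -m creep '[{"rx":0,"ry":0,"rz":0,"tx":-4,"ty":0,"tz":0,"hand":1},{"rx":0,"ry":0,"rz":0,"tx":-8,"ty":0,"tz":0,"hand":1},{"rx":0,"ry":0,"rz":0,"tx":-12,"ty":0,"tz":0,"hand":1},{"rx":0,"ry":0,"rz":0,"tx":-16,"ty":0,"tz":0,"hand":1},{"rx":0,"ry":0,"rz":0,"tx":-20,"ty":0,"tz":0,"hand":1}]'
```

```text
clock: 13.3
position: [0.5542, -0.0892, 0.1936]
tool_rot: [-3.142, 0.0, 1.332]
force: [-0.4, 0.6, -5.7]
grip_width: 0.0047
```

```bash
python3 -m creep '[{"rx":0,"ry":0,"rz":0,"tx":-5,"ty":0,"tz":0,"hand":1},{"rx":0,"ry":0,"rz":0,"tx":-10,"ty":0,"tz":0,"hand":1},{"rx":0,"ry":0,"rz":0,"tx":-15,"ty":0,"tz":0,"hand":1},{"rx":0,"ry":0,"rz":0,"tx":-20,"ty":0,"tz":0,"hand":1},{"rx":0,"ry":0,"rz":0,"tx":-25,"ty":0,"tz":0,"hand":1},{"rx":0,"ry":0,"rz":0,"tx":-30,"ty":0,"tz":0,"hand":1},{"rx":0,"ry":0,"rz":0,"tx":-30,"ty":0,"tz":0,"hand":1}]'
python3 - <<'E'
from h import *
delta((.5456,-.1243,.194),76.3)
f=viewer.grab_frame("side");crop(f,(220,130,310,215),f"pics/d11.png",7)
E
```

```text
clock: 14.0
position: [0.547, -0.1188, 0.1936]
tool_rot: [-3.142, 0.0, 1.332]
force: [0.2, -0.1, -5.0]
grip_width: 0.0052
t [-5.7 -0.1 -0.4] r [-0.    0.02  0.01] rows 0.1  now [ 0.547  -0.1188  0.1936] [-1.800e+02  2.000e-02  7.631e+01] clk 14.0 F [ 0.2 -0.1 -5. ] w 0.0052
```

View pics/d11.png

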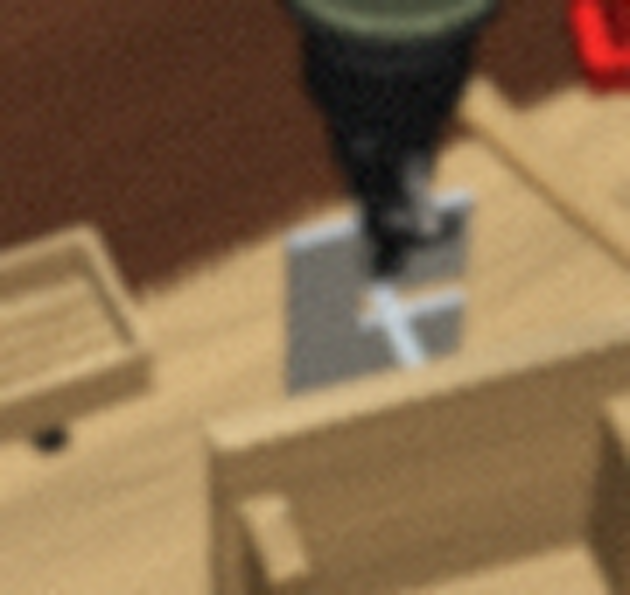

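```bash
python3 -m creep '[{"rx":0,"ry":0,"rz":0,"tx":-2,"ty":0,"tz":0,"hand":1},{"rx":0,"ry":0,"rz":0,"tx":-4,"ty":0,"tz":0,"hand":1},{"rx":0,"ry":0,"rz":0,"tx":-6,"ty":0,"tz":0,"hand":1},{"rx":0,"ry":0,"rz":0,"tx":-6,"ty":0,"tz":0,"hand":1}]'
```

```text
clock: 14.45
position: [0.5457, -0.1241, 0.1936]
tool_rot: [-3.142, 0.0, 1.332]
force: [-0.0, 0.1, -5.5]
grip_width: 0.0047
```

```bash
python3 -m creep '[{"rx":0,"ry":0,"rz":0,"tx":-1,"ty":0,"tz":0,"hand":1},{"rx":0,"ry":0,"rz":0,"tx":-1,"ty":0,"tz":0,"hand":1}]'
```

```text
clock: 14.65
position: [0.5455, -0.1248, 0.1936]
tool_rot: [3.142, 0.0, 1.333]
force: [-0.5, 0.4, -4.4]
grip_width: 0.0048
```

```bash
python3 -m creep '[{"rx":0,"ry":0,"rz":0,"tx":-1,"ty":0,"tz":0,"hand":1},{"rx":0,"ry":0,"rz":0,"tx":-1,"ty":0,"tz":0,"hand":1}]'
```

```text
clock: 14.85
position: [0.5453, -0.1256, 0.1936]
tool_rot: [3.142, -0.0, 1.333]
force: [-0.3, 0.3, -4.7]
grip_width: 0.005
```

```bash
python3 -m creep '[{"rx":0,"ry":0,"rz":0,"tx":-1,"ty":0,"tz":0,"hand":1},{"rx":0,"ry":0,"rz":0,"tx":-1,"ty":0,"tz":0,"hand":1}]'
```

```text
clock: 15.05
position: [0.5452, -0.126, 0.1936]
tool_rot: [3.142, -0.001, 1.333]
force: [0.2, 4.5, -5.3]
grip_width: 0.0051
```

```bash
python3 -m creep '[{"rx":0,"ry":0,"rz":0,"tx":-1,"ty":0,"tz":0,"hand":1},{"rx":0,"ry":0,"rz":0,"tx":-1,"ty":0,"tz":0,"hand":1}]'
```

```text
clock: 15.25
position: [0.5452, -0.1262, 0.1936]
tool_rot: [3.141, -0.002, 1.334]
force: [2.2, 8.6, -5.2]
grip_width: 0.0046
```

```bash
python3 -m creep '[{"rx":0,"ry":0,"rz":0,"tx":3.3,"ty":0,"tz":0,"hand":1},{"rx":0,"ry":0,"rz":0,"tx":3.3,"ty":0,"tz":2,"hand":1},{"rx":0,"ry":0,"rz":0,"tx":3.3,"ty":0,"tz":4,"hand":1},{"rx":0,"ry":0,"rz":0,"tx":3.3,"ty":0,"tz":6,"hand":1},{"rx":0,"ry":0,"rz":0,"tx":3.3,"ty":0,"tz":8,"hand":1},{"rx":0,"ry":0,"rz":0,"tx":3.3,"ty":0,"tz":8,"hand":1}]'
```

```text
clock: 15.85
position: [0.5454, -0.1245, 0.1852]
tool_rot: [-3.141, 0.0, 1.333]
force: [-0.0, 0.5, -4.7]
grip_width: 0.0047
```

```bash
python3 -m creep '[{"rx":0,"ry":0,"rz":0,"tx":0,"ty":0,"tz":1,"hand":1},{"rx":0,"ry":0,"rz":0,"tx":0,"ty":0,"tz":2,"hand":1},{"rx":0,"ry":0,"rz":0,"tx":0,"ty":0,"tz":2,"hand":1}]'
```

```text
clock: 16.15
position: [0.5456, -0.1245, 0.1835]
tool_rot: [-3.141, 0.0, 1.333]
force: [0.3, -0.6, -5.1]
grip_width: 0.0047
```

```bash
python3 -m creep '[{"rx":0,"ry":0,"rz":0,"tx":0,"ty":0,"tz":1,"hand":1},{"rx":0,"ry":0,"rz":0,"tx":0,"ty":0,"tz":1,"hand":1}]'
```

```text
clock: 16.35
position: [0.5458, -0.1244, 0.1828]
tool_rot: [3.141, 0.0, 1.333]
force: [-0.9, 0.1, -0.5]
grip_width: 0.005
```

```bash
python3 -m creep '[{"rx":0,"ry":0,"rz":0,"tx":0,"ty":0,"tz":1,"hand":1},{"rx":0,"ry":0,"rz":0,"tx":0,"ty":0,"tz":1,"hand":1}]'
python3 - <<'E'
from h import *
f=viewer.grab_frame("side");crop(f,(220,130,310,215),f"pics/d12.png",7)
f=viewer.grab_frame("scene");crop(f,(190,110,300,220),f"pics/s12.png",5.5)
E
```

```text
clock: 16.55
position: [0.5459, -0.1245, 0.1824]
tool_rot: [3.141, 0.0, 1.333]
force: [-4.8, 0.1, 11.8]
grip_width: 0.0051
```

View pics/d12.png

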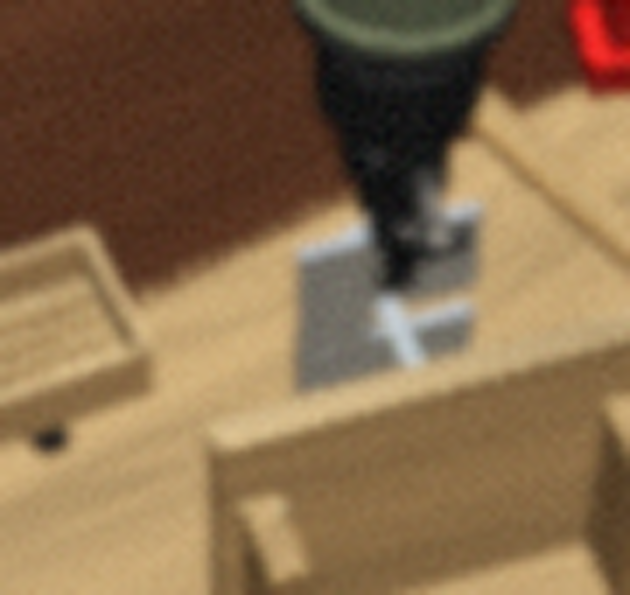

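View pics/s12.png

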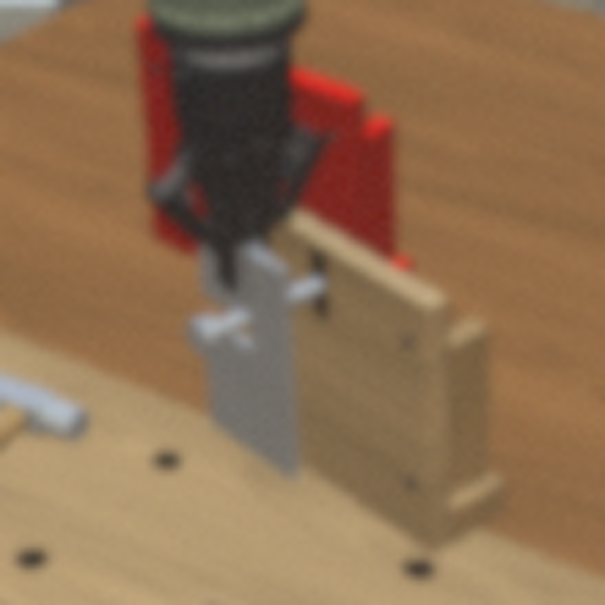

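```bash
python3 -m creep '[{"rx":0,"ry":0,"rz":0,"tx":0,"ty":0,"tz":-1.4,"hand":1},{"rx":0,"ry":0,"rz":0,"tx":0,"ty":0,"tz":-1.4,"hand":0.85},{"rx":0,"ry":0,"rz":0,"tx":0,"ty":0,"tz":-1.4,"hand":0.7},{"rx":0,"ry":0,"rz":0,"tx":0,"ty":0,"tz":-1.4,"hand":0.5},{"rx":0,"ry":0,"rz":0,"tx":0,"ty":0,"tz":-1.4,"hand":0.4},{"rx":0,"ry":0,"rz":0,"tx":0,"ty":0,"tz":-1.4,"hand":0.4},{"rx":0,"ry":0,"rz":0,"tx":0,"ty":0,"tz":-1.4,"hand":0.4}]'
python3 - <<'E'
from h import *
f=viewer.grab_frame("wrist");cv2.imwrite("pics/w13.png",f["pixels"])
f=viewer.grab_frame("scene");crop(f,(190,110,300,220),f"pics/s13.png",5.5)
E
```

```text
clock: 17.35
position: [0.5456, -0.1244, 0.183]
tool_rot: [-3.142, -0.0, 1.333]
force: [0.4, 0.7, -0.3]
grip_width: 0.0259
```

View pics/w13.png

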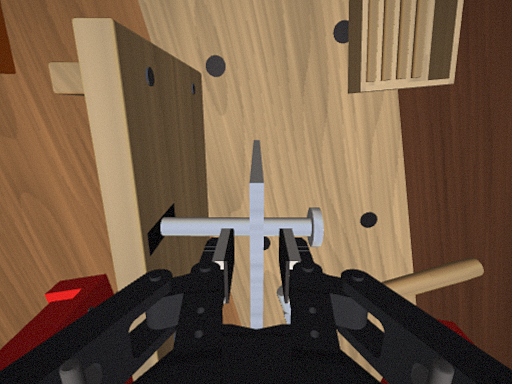

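View pics/s13.png

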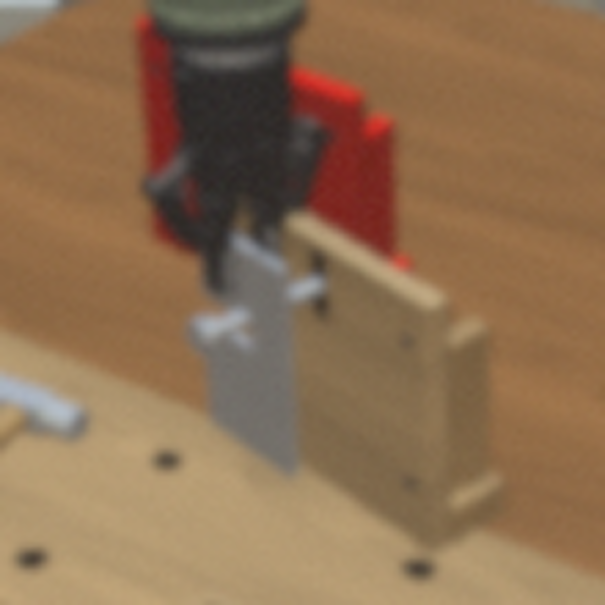

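```bash
python3 -m creep '[{"rx":0,"ry":0,"rz":0,"tx":0,"ty":0,"tz":-10,"hand":0.4},{"rx":0,"ry":0,"rz":0,"tx":0,"ty":0,"tz":-30,"hand":0.4},{"rx":0,"ry":0,"rz":0,"tx":0,"ty":0,"tz":-60,"hand":0.4},{"rx":0,"ry":0,"rz":0,"tx":0,"ty":0,"tz":-90,"hand":0.2},{"rx":0,"ry":0,"rz":8,"tx":0,"ty":10,"tz":-100,"hand":0},{"rx":0,"ry":0,"rz":16,"tx":0,"ty":23,"tz":-100,"hand":0},{"rx":0,"ry":0,"rz":24,"tx":0,"ty":23,"tz":-100,"hand":0},{"rx":0,"ry":0,"rz":32,"tx":0,"ty":23,"tz":-100,"hand":0}]'
python3 - <<'E'
from h import *
print(bot.observe()["qpos"].round(2))
B=np.array([.4873,-.1101]);ex=np.array([.972,-.237])
p=B+ex*.085;print(p);delta((*p,.28),-13.7)
E
```

```text
clock: 18.25
position: [0.5682, -0.1298, 0.2837]
tool_rot: [3.141, -0.0, 0.769]
force: [1.0, 0.5, -0.5]
grip_width: 0.0429
[ 0.42  0.43 -0.41  1.64  0.18  1.12 -0.84]
[ 0.56992  -0.130245]
t [0.9 1.5 3.7] r [-0.000e+00 -3.000e-02  5.773e+01] rows 6.7  now [ 0.5682 -0.1298  0.2837] [ 1.7999e+02 -3.0000e-02  4.4030e+01] clk 18.25 F [ 1.   0.5 -0.5] w 0.0429
```

```bash
python3 -m creep '[{"rx":0,"ry":0,"rz":8,"tx":1,"ty":1.5,"tz":0,"hand":0},{"rx":0,"ry":0,"rz":16,"tx":1,"ty":1.5,"tz":0,"hand":0},{"rx":0,"ry":0,"rz":24,"tx":1,"ty":1.5,"tz":0,"hand":0},{"rx":0,"ry":0,"rz":32,"tx":1,"ty":1.5,"tz":0,"hand":0},{"rx":0,"ry":0,"rz":40,"tx":1,"ty":1.5,"tz":0,"hand":0},{"rx":0,"ry":0,"rz":48,"tx":1,"ty":1.5,"tz":0,"hand":0},{"rx":0,"ry":0,"rz":56,"tx":1,"ty":1.5,"tz":0,"hand":0},{"rx":0,"ry":0,"rz":57.8,"tx":1,"ty":1.5,"tz":0,"hand":0}]'
python3 -m creep '[{"rx":0,"ry":0,"rz":0,"tx":0,"ty":0,"tz":0,"hand":0},{"rx":0,"ry":0,"rz":0,"tx":0,"ty":0,"tz":0,"hand":0}]'
python3 - <<'E'
from h import *
print(bot.observe()["qpos"].round(2))
delta((.5699,-.1302,.1475),-13.7)
import pickle
s=bot.observe();f=viewer.grab_frame("wrist");cv2.imwrite("pics/w14.png",f["pixels"]);pickle.dump((s,f),open("w14.pkl","wb"))
f=viewer.grab_frame("scene");crop(f,(190,110,300,220),f"pics/s14.png",5.5)
E
```

```text
clock: 19.05
position: [0.5698, -0.13, 0.2838]
tool_rot: [-3.141, -0.001, -0.238]
force: [0.7, 0.1, -0.0]
grip_width: 0.0425
clock: 19.25
position: [0.5698, -0.1301, 0.2833]
tool_rot: [-3.141, -0.0, -0.231]
force: [-0.4, 0.5, 0.1]
grip_width: 0.0426
[ 0.26  0.41 -0.19  1.64  0.09  1.1  -1.76]
t [1.000e-01 0.000e+00 1.358e+02] r [-0.01 -0.01  0.46] rows 2.7  now [ 0.5698 -0.1301  0.2833] [-1.7999e+02 -1.0000e-02 -1.3240e+01] clk 19.25 F [-0.4  0.5  0.1] w 0.0426
```

View pics/w14.png

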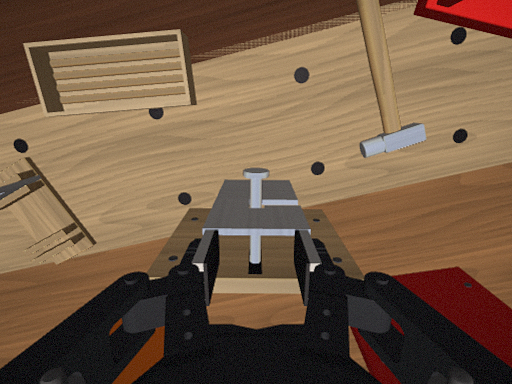

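View pics/s14.png

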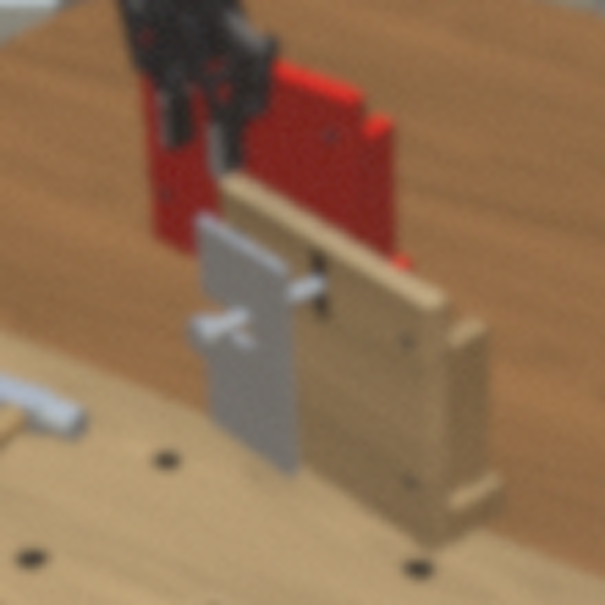

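```bash
python3 - <<'E'
from h import *
import pickle
s,f=pickle.load(open("w14.pkl","rb"))
q=onplane([(206,228.5),(309,230),(203,235.5),(311,235.5)],.2175,f,s)[:,:2]
ex=np.array([.9716,-.2368]);ey=np.array([.2368,.9716])
for p in q: print(((p-[.4873,-.1101])@ex).round(4),((p-[.4873,-.1101])@ey).round(4))
E
```

```text
0.0626 0.0407
0.0619 -0.0446
0.0562 0.0435
0.0569 -0.0466
```

```bash
python3 -m creep '[{"rx":0,"ry":0,"rz":0.4,"tx":0,"ty":0,"tz":15,"hand":0},{"rx":0,"ry":0,"rz":0.4,"tx":0,"ty":0,"tz":45,"hand":0},{"rx":0,"ry":0,"rz":0.4,"tx":0,"ty":0,"tz":80,"hand":0},{"rx":0,"ry":0,"rz":0.4,"tx":0,"ty":0,"tz":110,"hand":0},{"rx":0,"ry":0,"rz":0.4,"tx":0,"ty":0,"tz":125,"hand":0},{"rx":0,"ry":0,"rz":0.4,"tx":0,"ty":0,"tz":129,"hand":0},{"rx":0,"ry":0,"rz":0.4,"tx":0,"ty":0,"tz":129,"hand":0},{"rx":0,"ry":0,"rz":0.4,"tx":0,"ty":0,"tz":129,"hand":0}]'
python3 - <<'E'
from h import *
delta((.5699,-.1302,.154),-13.7)
f=viewer.grab_frame("wrist");cv2.imwrite("pics/w15.png",f["pixels"])
f=viewer.grab_frame("scene");crop(f,(190,110,300,220),f"pics/s15.png",5.5)
E
```

```text
clock: 20.15
position: [0.5703, -0.1304, 0.155]
tool_rot: [-3.141, -0.001, -0.241]
force: [-0.0, -0.3, 0.4]
grip_width: 0.0426
t [-0.4 -0.1  1. ] r [-0.01 -0.08 -0.13] rows 0.0  now [ 0.5703 -0.1304  0.155 ] [-1.7999e+02 -8.0000e-02 -1.3830e+01] clk 20.15 F [-0.  -0.3  0.4] w 0.0426
```

View pics/w15.png

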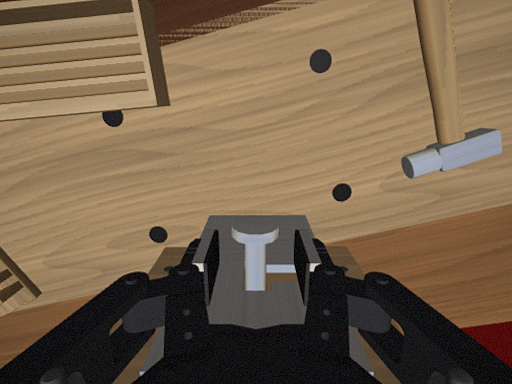

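View pics/s15.png

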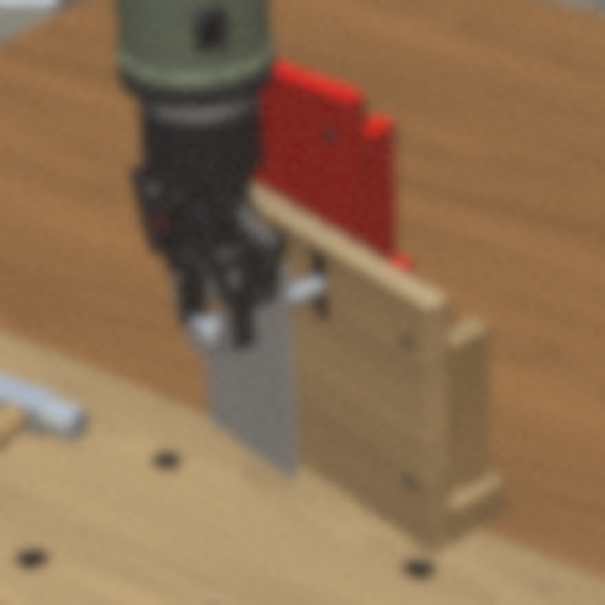

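```bash
python3 -m creep '[{"rx":0,"ry":0,"rz":0,"tx":-4,"ty":0,"tz":0,"hand":0},{"rx":0,"ry":0,"rz":0,"tx":-8,"ty":0,"tz":0,"hand":0},{"rx":0,"ry":0,"rz":0,"tx":-11,"ty":0,"tz":0,"hand":0},{"rx":0,"ry":0,"rz":0,"tx":-13,"ty":0,"tz":0,"hand":0},{"rx":0,"ry":0,"rz":0,"tx":-16,"ty":0,"tz":0,"hand":0},{"rx":0,"ry":0,"rz":0,"tx":-19,"ty":0,"tz":0,"hand":0},{"rx":0,"ry":0,"rz":0,"tx":-22,"ty":0,"tz":0,"hand":0}]'
python3 - <<'E'
from h import *
f=viewer.grab_frame("wrist");cv2.imwrite("pics/w16.png",f["pixels"])
f=viewer.grab_frame("side");crop(f,(220,110,330,215),f"pics/d16.png",5.5)
E
```

```text
clock: 20.95
position: [0.5485, -0.125, 0.1542]
tool_rot: [-3.141, -0.001, -0.242]
force: [5.2, -1.6, 2.1]
grip_width: 0.0424
```

View pics/w16.png

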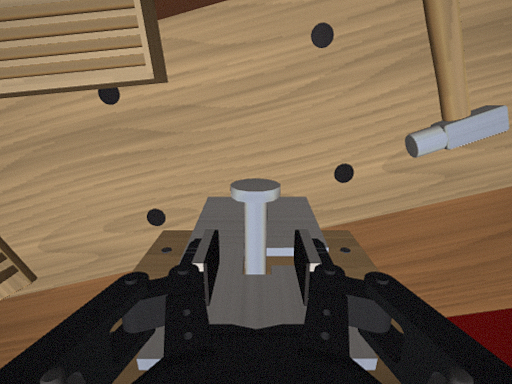

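View pics/d16.png

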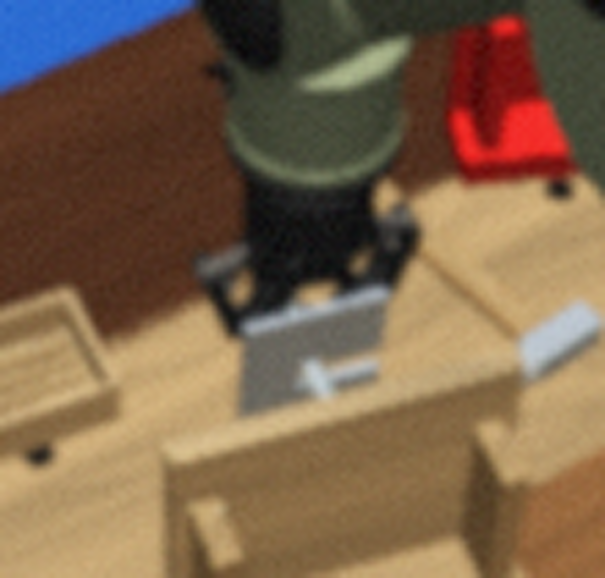

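```bash
python3 -m creep '[{"rx":0,"ry":0,"rz":0,"tx":-3,"ty":0,"tz":0,"hand":0},{"rx":0,"ry":0,"rz":0,"tx":-6,"ty":0,"tz":0,"hand":0},{"rx":0,"ry":0,"rz":0,"tx":-9,"ty":0,"tz":0,"hand":0},{"rx":0,"ry":0,"rz":0,"tx":-12,"ty":0,"tz":0,"hand":0},{"rx":0,"ry":0,"rz":0,"tx":-15,"ty":0,"tz":0,"hand":0},{"rx":0,"ry":0,"rz":0,"tx":-18,"ty":0,"tz":0,"hand":0}]'
python3 - <<'E'
from h import *
f=viewer.grab_frame("scene");crop(f,(190,110,300,220),"pics/s17.png",5.5)
f=viewer.grab_frame("side");crop(f,(220,110,330,215),f"pics/d17.png",5.5)
E
```

```text
clock: 21.65
position: [0.5306, -0.1206, 0.154]
tool_rot: [-3.142, 0.0, -0.242]
force: [4.8, -1.5, 0.7]
grip_width: 0.0425
```

View pics/s17.png

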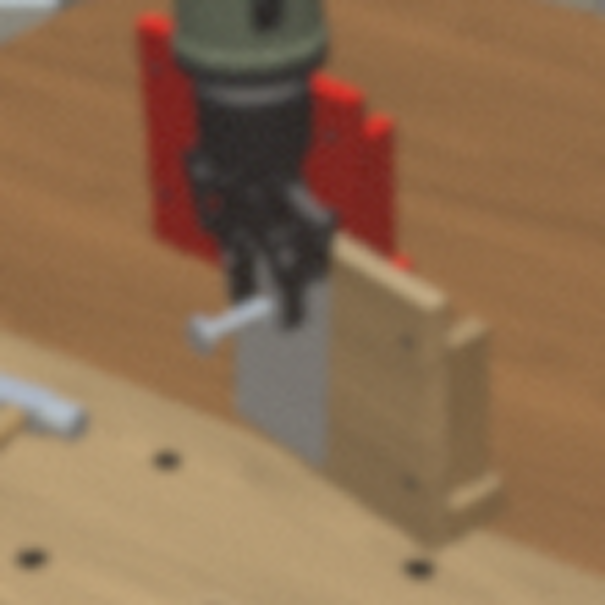

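View pics/d17.png

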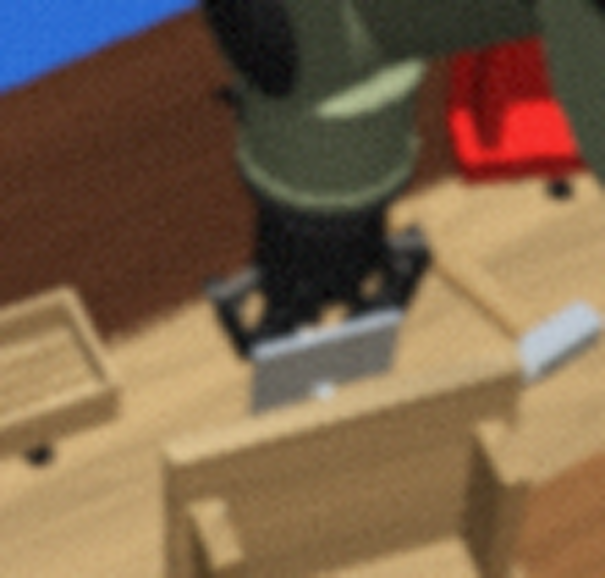

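```bash
python3 -m creep '[{"rx":0,"ry":0,"rz":0,"tx":-3,"ty":0,"tz":0,"hand":0},{"rx":0,"ry":0,"rz":0,"tx":-6,"ty":0,"tz":0,"hand":0},{"rx":0,"ry":0,"rz":0,"tx":-9,"ty":0,"tz":0,"hand":0},{"rx":0,"ry":0,"rz":0,"tx":-12,"ty":0,"tz":0,"hand":0},{"rx":0,"ry":0,"rz":0,"tx":-15,"ty":0,"tz":0,"hand":0},{"rx":0,"ry":0,"rz":0,"tx":-18,"ty":0,"tz":0,"hand":0},{"rx":0,"ry":0,"rz":0,"tx":-20,"ty":0,"tz":0,"hand":0},{"rx":0,"ry":0,"rz":0,"tx":-20,"ty":0,"tz":0,"hand":0}]'
```

```text
clock: 22.55
position: [0.511, -0.1158, 0.154]
tool_rot: [3.141, 0.001, -0.242]
force: [0.6, -0.5, 0.9]
grip_width: 0.0425
```

```bash
python3 -m creep '[{"rx":0,"ry":0,"rz":0,"tx":-1,"ty":0,"tz":0,"hand":0},{"rx":0,"ry":0,"rz":0,"tx":-2,"ty":0,"tz":0,"hand":0},{"rx":0,"ry":0,"rz":0,"tx":-3,"ty":0,"tz":0,"hand":0},{"rx":0,"ry":0,"rz":0,"tx":-3,"ty":0,"tz":0,"hand":0}]'
```

```text
clock: 22.95
position: [0.5084, -0.1151, 0.154]
tool_rot: [-3.142, 0.0, -0.242]
force: [2.7, 0.2, 0.0]
grip_width: 0.0426
```

```bash
python3 -m creep '[{"rx":0,"ry":0,"rz":0,"tx":-1,"ty":0,"tz":0,"hand":0},{"rx":0,"ry":0,"rz":0,"tx":-2,"ty":0,"tz":0,"hand":0},{"rx":0,"ry":0,"rz":0,"tx":-3,"ty":0,"tz":0,"hand":0},{"rx":0,"ry":0,"rz":0,"tx":-3,"ty":0,"tz":0,"hand":0}]'
```

```text
clock: 23.35
position: [0.5057, -0.1145, 0.1541]
tool_rot: [-3.142, -0.0, -0.242]
force: [3.8, -0.8, -0.4]
grip_width: 0.0426
```

```bash
python3 -m creep '[{"rx":0,"ry":0,"rz":0,"tx":-1,"ty":0,"tz":0,"hand":0},{"rx":0,"ry":0,"rz":0,"tx":-2,"ty":0,"tz":0,"hand":0},{"rx":0,"ry":0,"rz":0,"tx":-2,"ty":0,"tz":0,"hand":0}]'
python3 - <<'E'
from h import *
f=viewer.grab_frame("wrist");cv2.imwrite("pics/w18.png",f["pixels"])
f=viewer.grab_frame("side");crop(f,(220,110,330,215),f"pics/d18.png",5.5)
E
```

```text
clock: 23.65
position: [0.5054, -0.1143, 0.1545]
tool_rot: [-3.141, -0.004, -0.242]
force: [14.6, -4.6, -3.4]
grip_width: 0.0433
```

View pics/w18.png

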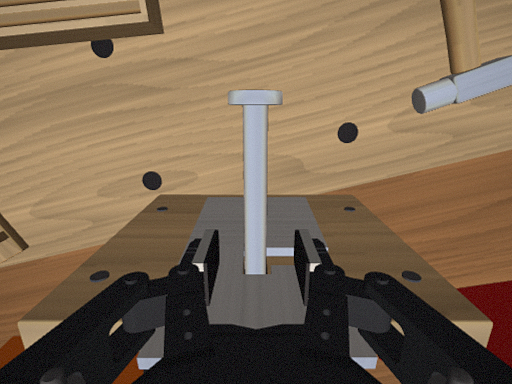

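View pics/d18.png

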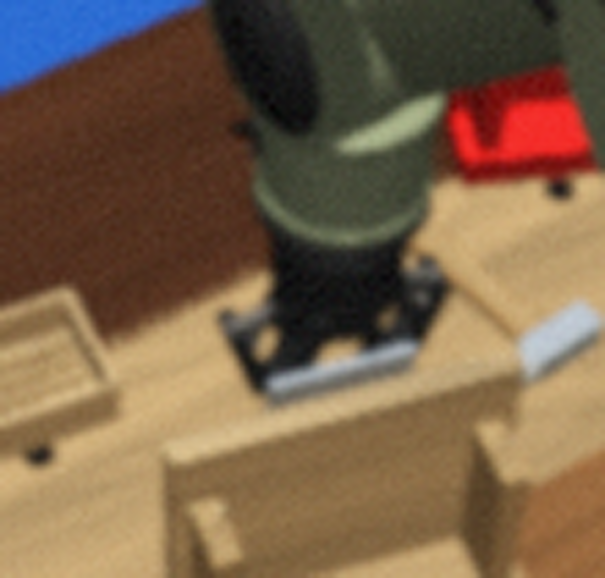

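```bash
python3 -m creep '[{"rx":0,"ry":0,"rz":0,"tx":-1,"ty":0,"tz":0,"hand":0},{"rx":0,"ry":0,"rz":0,"tx":-1,"ty":0,"tz":0,"hand":0},{"rx":0,"ry":0,"rz":0,"tx":-1,"ty":0,"tz":0,"hand":0}]'
```

```text
clock: 24.05
position: [0.5054, -0.1143, 0.1548]
tool_rot: [-3.141, -0.006, -0.242]
force: [19.3, -5.5, -5.9]
grip_width: 0.0429
```

```bash
python3 -m creep '[{"rx":0,"ry":0,"rz":0,"tx":3,"ty":0,"tz":0,"hand":0},{"rx":0,"ry":0,"rz":0,"tx":7,"ty":0,"tz":0,"hand":0},{"rx":0,"ry":0,"rz":0,"tx":20,"ty":0,"tz":0,"hand":0},{"rx":0,"ry":0,"rz":0,"tx":45,"ty":0,"tz":0,"hand":0},{"rx":0,"ry":0,"rz":0,"tx":65,"ty":0,"tz":-10,"hand":0},{"rx":0,"ry":0,"rz":0,"tx":65,"ty":0,"tz":-55,"hand":0},{"rx":0,"ry":0,"rz":0,"tx":65,"ty":0,"tz":-100,"hand":0},{"rx":0,"ry":0,"rz":0,"tx":65,"ty":0,"tz":-130,"hand":0}]'
python3 -m creep '[{"rx":0,"ry":0,"rz":0,"tx":0,"ty":0,"tz":0,"hand":0},{"rx":0,"ry":0,"rz":0,"tx":0,"ty":0,"tz":0,"hand":0},{"rx":0,"ry":0,"rz":0,"tx":0,"ty":0,"tz":0,"hand":0}]'
python3 - <<'E'
from h import *
import pickle
s=bot.observe();f=viewer.grab_frame("wrist");cv2.imwrite("pics/w19.png",f["pixels"]);pickle.dump((s,f),open("w19.pkl","wb"))
g=viewer.grab_frame("scene");crop(g,(190,110,350,260),"pics/s19.png",4)
g=viewer.grab_frame("side");crop(g,(140,110,330,270),f"pics/d19.png",4)
E
```

```text
clock: 24.85
position: [0.5659, -0.1292, 0.2866]
tool_rot: [-3.141, -0.001, -0.242]
force: [0.4, -0.9, 0.4]
grip_width: 0.0431
clock: 25.15
position: [0.5652, -0.1292, 0.2827]
tool_rot: [3.141, 0.002, -0.242]
force: [-0.3, -0.4, -0.3]
grip_width: 0.0429
```

View pics/w19.png

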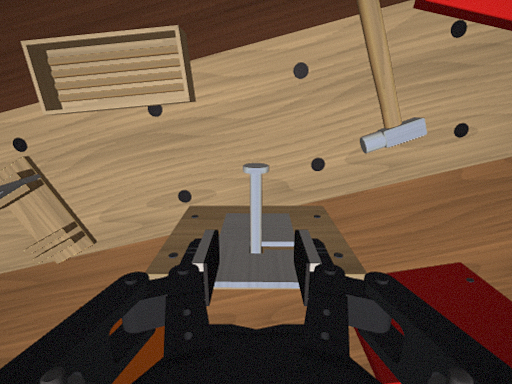

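View pics/s19.png

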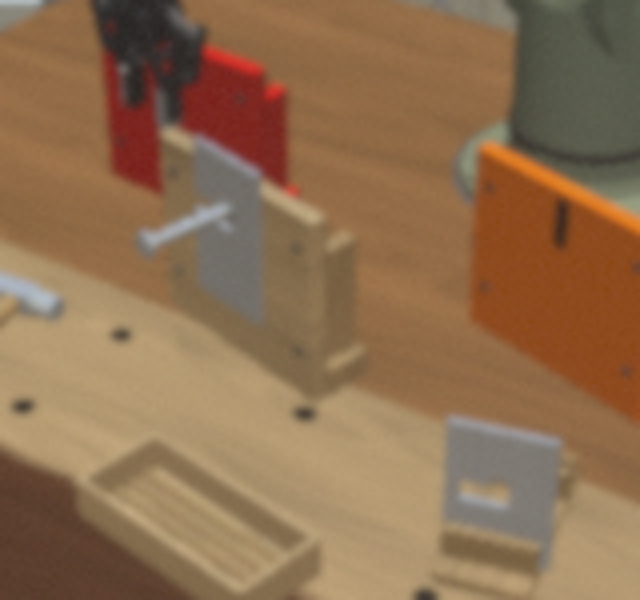

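View pics/d19.png

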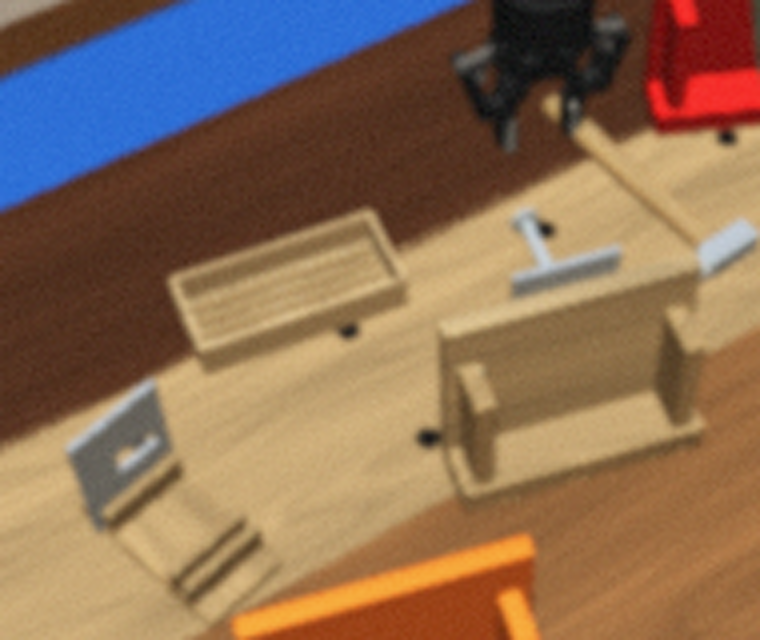

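```bash
python3 - <<'E'
from h import *
import pickle
s,f=pickle.load(open("w19.pkl","rb"))
y=np.radians(-13.7);ex=np.array([np.cos(y),np.sin(y),0]);ey=np.array([-np.sin(y),np.cos(y),0]);B=np.array([.4873,-.1101,0])
g=[B+ex*x/1000+ey*v/1000+np.array([0,0,z]) for x,v,z in [(0,40,.2175),(0,-40,.2175),(6,40,.2175),(6,-40,.2175),(6,-45,.0575),(6,45,.0575),(6,0,.0575),(0,-105,.195),(0,105,.195)]]
crop(f,(140,190,370,310),"pics/w19c.png",3.4)
crop(f,(140,190,370,310),"pics/w19d.png",3.4,proj(np.array(g),f,s))
a=cv2.imread("pics/w19d.png");print(a.shape)
E
```

```text
(408, 782, 3)
```

View pics/w19d.png

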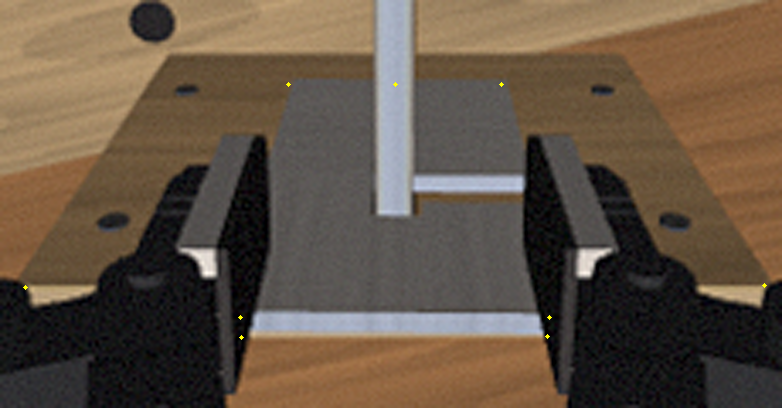

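```bash
python3 - <<'E'
from h import *
s=bot.observe();print(s["clock"],s["force"])
print(bot.job_done())
E
```

```text
25.3 [ 0.29711985  0.22083739 -0.29173503]
the job is handed in; nothing more can be done
None
```

The taller plate now hangs by its slot, in its notch, on the wooden board's peg, flat against the board. I handed the job in at 25.3 s, with the gripper clear and no contact force.

**Finding the peg:** I felt for the peg from above with the closed fingertips. Its top is at 168.5 mm, so its axis is at 162.5 mm.

**Hanging it:** I lifted the plate from the rack and slid its slot sideways onto the peg, about 60 mm out from the board. I found the slot's inner end by touch, lowered the plate until the notch took the weight, and let go.

**Pushing it back:** With the fingers straddling the peg, I pushed the plate until it stopped firmly at about 20 N, then withdrew.

**Last checks:**
- **Flatness:** In the wrist picture the plate's edges appear about 1.5 mm further out than my estimate of the board's position. The board's own top edge shows nearly the same offset (about 1.2 mm), and the push also stopped about 1.6 mm early. I take this as a small error in my board estimate, so the plate is flat to within about half a millimetre.
- **Other things:** In the last pictures the shorter plate, the tray and the hammer are where they were. The pot was outside those close-ups, but the arm never went near it.
- **Forces:** The highest force I read was about 34 N, when feeling for the peg, well under the 120 N wrist limit.

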